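# Hook the queen-cage basket out from under the incubator cover

### The job

Take the hook from its wooden rest, reach under the clear incubator cover, hook the basket of queen cages behind its wire bow and draw it along its two rods until it is home against the stop and both spring catches have snapped in behind its ears. Draw gently, feeling for the catches: the queens are delicate, so never haul on the basket with more than 20 N or touch it with the gripper, and do not knock the cover or disturb the other things on the bench. Then lay the hook back in its rest as it was.

Things in the scene. Friction and masses are not known exactly. Their poses are not given: they have to be found in the camera images.
- incubator: Slate-grey tub with cream rim, fixed; 540 x 320 mm over the rim, 590 mm with end handles; rim top 90 mm above the bench. Origin: centre of its underside; x along its long axis to the covered far end, z up. Two 6 mm steel rods along it at y = -90 and 0 mm, tops 91 mm above the bench, carry the basket. Other cages stand fixed at y = +90 mm, 107 mm high.
- cover: Clear plastic cover over the incubator's far half, fixed; origin and axes as the incubator's. Spans x = 1 to 257 mm and the full width; open at its near end (x = 1 mm) under a cream edge. Roof underside 174 mm above the bench, top 181 mm (223 mm at the heater unit near the far end).
- basket: Loose steel basket of nine white queen cages, 0.3 to 0.5 kg, riding on the rods by its side flanges, 1 mm play sideways. 120 mm long, 82 mm wide, 50 mm deep; cages stand 15 mm above the origin. Origin: middle, at the flanges' underside; x along the rods to the far end; front edge at x = -60 mm. Each 5 mm flange has a round ear (14 mm wide) at its front corner, standing 6 mm out.
- bow (a point): Middle of the cross wire of the basket's level wire bow (5 mm wire), at basket x = -86, y = 0, z = 2.5 mm; axes as the basket's. The bow stands 26 mm out from the front plate; cross wire 30 mm long along y, legs spreading to 54 mm at the plate; clear gap from cross wire to plate 23 mm.
- basket_front (a point): Middle of the basket's front edge, at basket x = -60, y = 0, z = 2.5 mm; axes as the basket's. Home is where it meets the stop: two clamps set by hand on the rods, anywhere from incubator x = -120 to -70 mm, not measured: feel for it. The bow passes between the clamps. Drag 1 to 4 N; the ears meet the catches 13 mm before home: 8 to 14 N, then let go.
- catch_l (a joint): How far the sprung catch nose on the stop's +y side (incubator axes) is pushed outward, m: 0 untouched, about 0.003 while the ear's crest passes it, 0.0005 to 0.002 once snapped in behind the ear.
- catch_r (a joint): The same for the catch nose on the stop's -y side.
- hook_grip (a point): Hook tool's grip point, in its wooden handle (22 x 22 mm section, from 80 mm behind to 70 mm ahead of it). A 6 mm steel shaft runs on along the tool's x to x = 220 mm, where the toe turns down (-z). 0.2 kg, balance point 30 mm ahead of this point. In its rest the tool lies level, this point 55 mm above the bench.
- hook_toe (a point): Lower end of the hook's toe (6 mm round steel, straight down), at x = 220, z = -40 mm from the grip point; its round end reaches 3 mm lower. Axes as the tool's.
- rest_seat (a point): Where the grip point lies when the hook is in its fixed wooden rest, 55 mm above the bench; x towards the toe. Base 160 x 64 x 12 mm; two uprights 12 mm thick, centred 50 mm behind and 55 mm ahead of this point, 77 mm high, with flared notches 27 mm wide, bottom 44 mm above the bench.
- jar: Bystander: amber jar with a yellow lid, 64 mm wide, 85 mm high, standing on the bench. Origin: centre of its underside.
- spare_cage: Bystander: spare white queen cage, a tube 24 mm wide, 62 mm high, standing on the bench. Origin: centre of its underside.
- scraper: Bystander: flat steel hive scraper, 220 x 46 x 6 mm, lying on the bench. Origin: centre of its underside.

How it is judged:
By the outcome, as a careful person would: the job done as asked, in the order asked, and still so for the second after the job is handed in, with the robot touching nothing.
It also fails if it takes over 61 s, if anything falls off the work surface, if the arm or the gripper's body presses on something with over 40 N, if the wrist force passes 120 N, or if a joint passes its speed limit or range.

### The arm

A 6-joint arm with a two-finger parallel gripper is mounted at the origin on the work surface. World frame = base frame: x ahead of the robot, y to its left, z up, the work surface at z = 0. Lengths are in mm, angles in rad, forces in N, time in s.
With the tool pointing down it reaches from about 400 to 925 mm from the base axis. Payload 12.5 kg.
Tool frame: the origin (TCP) lies at the very end of the fingers, on their centre line; the grasp point (between the pads) lies 19 mm behind it (env.grip_point_offset is the distance from the TCP to the grasp point, in mm); z points along the fingers, y is the direction in which the jaws open and shut (so a half turn about z gives the same grasp; the last joint's range is limited). The gripper opens to 95 mm and grips with 3 to 60 N. Pads are 20 mm wide; open, the fingers measure 119 mm over their backs; the gripper's body (75 mm by 180 mm) begins 59 mm behind the grasp point.
Start: joints at [1.186, 0.491, 1.559, -0, 1.092, -0.106], TCP at [171.984, 600.89, 214.661] pointing down, gripper open.
Joint ranges: [-3.1, 3.1], [-0.84, 2.19], [0.05, 2.79], [-1.13, 4.28], [0.06, 2.93], [-2.69, 2.69]. Speed limits (rad/s): [2.22, 2.22, 2.79, 3.14, 3.14, 3.14].

### API

Orientations are given as [roll, pitch, yaw] about the fixed x, y, z axes, in that order (R = Rz(yaw) Ry(pitch) Rx(roll)).
In Python, from cell import env gives the robot as it stands.
- The arm moves only by the tool drive_tool, never from a script. Its argument "commands" is a list of rows, each an object of numbers: "dx", "dy", "dz": the shift along the world's x, y, z in mm; "yaw": the turn about the world's z in degrees. In form: [{"dx": .., "dy": .., "dz": .., "yaw": ..}, ...]. A call has 1 to 5 rows; each row shifts and turns the commanded pose from where the row before left it; what a row does not reach is not made up. A row lasts 1/12 s, in which the tool goes at most 41.7 mm and 7.16 degrees, less where a joint would pass 70% of its speed; a pose out of reach is approached as far as the arm can. A call with a gripper value outside its range is refused whole. "grip" is the opening, from 0 (shut) to 1 (fully open), set as the call begins (left out, the last holds). The fingers move at their own pace and stop on an object; the grip force is fixed at half the most. Time passes only in rows, so rows that do not move let the fingers close. It gives the time, the measured TCP pose, the force and the opening at its end, in the units of the state.
- env.state(): the state, without advancing time (a new reading comes with each control period).
- env.read_camera(name): name is "scene" or "top" or "wrist"; returns the picture (384x512x3 uint8, red, green, blue); there is no depth.
- env.calibration(name): a dict with "intrinsics" (3x3 intrinsics, pixels), "rvec" (rotation vector, rad) and "tvec" (3), from world to camera coordinates, as OpenCV has them. Camera axes: x right, y down, z forward; pixel columns grow to the right and rows downward; lengths in mm; the calibration is good to about 2 mm. A picture is of the moment at which its call begins: read the wrist's pose just before it. calibration takes no time and is no camera call; for the wrist camera it gives the pose at the moment of the call.
- env.job_done(): hands the job in, once; it reports no verdict.
Trained networks look in the newest picture that a camera, given by its name, has taken for a name from the list of things; names that differ only in an ending like _2 or _b are one class to them, and where a whole thing is asked for, a point or a joint stands for the part that bears it (a point fixed in the world has none). Each returns a list of dicts, best first, with "conf" (0 to 1); they miss things now and then, are a little off and sometimes report something else, mostly with a low value. They report only what shows in the picture. A call takes as long as a camera call.
- env.trace(query, camera): "pixels" (384x512 bool, what is visible of it) and "pixel" ([column, row] in pixels, amid what is visible of it).
- env.place_of(query, camera): "pixel" ([column, row] in pixels: a listed point, or the origin of a listed thing).
The state is a dict: "t": time; "joints": joint angles; "qvel": joint speeds; "tau": joint torques, N m; "eef_pos": TCP position; "tcp_rot": TCP orientation; "ft_force": force on the tool from outside, world axes, zero at the start; "moment": the same for the moment, N m; "opening": opening from 0.0 (shut) to 1.0 (fully open).
Only numpy, scipy, OpenCV 4.12 (cv2) and the standard library are available. Lean on these libraries where they do the work, as an engineer would, in place of code of your own. Each camera call takes 0.05 s, during which the arm holds its last target.

## Working session

There is one attempt and no reset: what is moved stays moved. The work goes in short steps, Python scripts to look and compute and a tool call to move; the robot and the scene stay as the last step left them, time stands still between calls to the robot, and variables do not carry over. Pictures are saved under pics/ and viewed, and the job is handed in when it is done.

Besides the shell and the picture viewer there is one more tool, called after "Call:" in YAML: its name, and indented under it one key for each argument. drive_tool: Moves the arm, as the interface text tells. Its arguments: {"type":"object","properties":{"commands":{"type":"array"},"grip":{"type":"number"}},"required":["commands"]}

```bash
mkdir -p pics; ls; python3 - <<'E'
from cell import env
import cv2,numpy as np
for n in ["scene","top","wrist"]:
    im=env.read_camera(n); cv2.imwrite(f"pics/{n}0.png",cv2.cvtColor(im,cv2.COLOR_RGB2BGR))
    c=env.calibration(n); R=cv2.Rodrigues(np.array(c["rvec"]))[0]
    print(n,np.round(-R.T@np.array(c["tvec"]).ravel()),np.round(R[2],2),c["intrinsics"][0][0])
    for q in ["incubator","basket","bow","basket_front","hook_grip","hook_toe","rest_seat","jar","spare_cage","scraper","cover"]:
        try:
            print(q,[(np.round(d["pixel"]).tolist(),round(d["conf"],2)) for d in env.place_of(q,n)[:2]])
        except Exception as e: print(q,e)
print(env.state())
E
```

```text
pics
scene [1317.  -83.  587.] [-0.83 -0.01 -0.55] 347.54684887307525
incubator [([343.0, 225.0], 0.61)]
basket []
bow []
basket_front [([344.0, 225.0], 0.73)]
hook_grip [([177.0, 178.0], 0.61)]
hook_toe [([146.0, 234.0], 0.91), ([177.0, 176.0], 0.24)]
rest_seat [([175.0, 174.0], 0.56)]
jar [([187.0, 255.0], 0.56)]
spare_cage [([163.0, 257.0], 0.82)]
scraper [([99.0, 227.0], 0.77)]
cover []
top [ 492.  -96. 1425.] [ 0.07  0.01 -1.  ] 473.67366585181117
incubator [([176.0, 196.0], 0.69)]
basket []
bow []
basket_front []
hook_grip [([338.0, 254.0], 0.89)]
hook_toe [([350.0, 176.0], 0.62), ([393.0, 196.0], 0.43)]
rest_seat [([337.0, 251.0], 0.85)]
jar [([307.0, 160.0], 0.68)]
spare_cage [([326.0, 154.0], 0.44)]
scraper [([393.0, 198.0], 0.66)]
cover []
wrist [105. 621. 384.] [ 0.24 -0.07 -0.97] 292.6335017323412
incubator []
basket []
bow []
basket_front []
hook_grip []
hook_toe []
rest_seat []
jar []
spare_cage []
scraper []
cover []
{'t': 1.8, 'joints': array([ 1.18640271e+00,  4.90896192e-01,  1.55891366e+00, -1.46790590e-05,
        1.09170286e+00, -1.05583490e-01]), 'qvel': array([ 1.38723244e-03,  2.55283670e-05,  5.77213719e-04, -1.93222157e-03,
        5.41610971e-04, -1.42373986e-03]), 'tau': array([ 4.29843465e-03, -6.12452102e+01, -2.58443141e+01,  6.95598917e-02,
        4.44620289e-02,  1.92038249e-05]), 'eef_pos': array([171.98266464, 600.88164481, 214.65859857]), 'tcp_rot': array([3.14151453e+00, 2.13796213e-05, 2.86278929e+00]), 'ft_force': array([-0.76482485, -0.95645778, -0.35534541]), 'moment': array([-0.00642119, -0.03942792, -0.05103596]), 'opening': 1.001193964058717}
```

View pics/scene0.png

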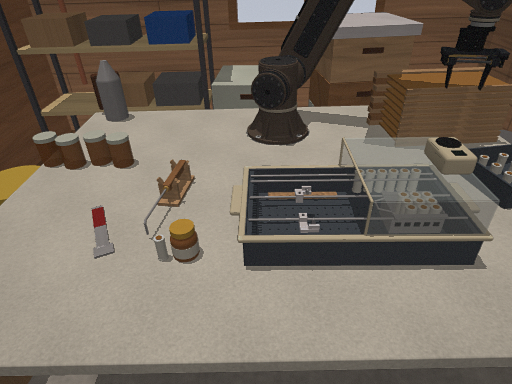

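View pics/top0.png

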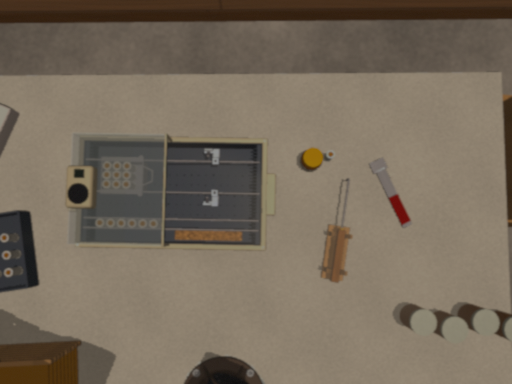

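```bash
python3 - <<'E'
import cv2
im=cv2.imread("pics/top0.png"); a=im[120:280,90:420]; cv2.imwrite("pics/top0z.png",cv2.resize(a,None,fx=2.42,fy=2.42,interpolation=cv2.INTER_CUBIC))
im=cv2.imread("pics/scene0.png"); a=im[140:290,60:470]; cv2.imwrite("pics/scene0z.png",cv2.resize(a,None,fx=1.95,fy=1.95,interpolation=cv2.INTER_CUBIC))
E
```

```text
(no output)
```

View pics/top0z.png

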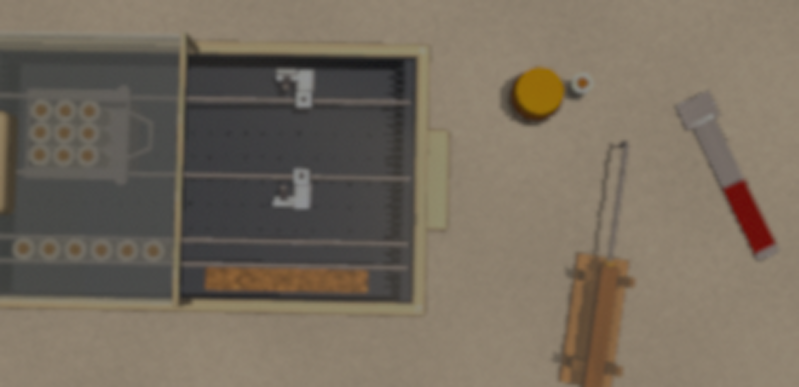

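View pics/scene0z.png

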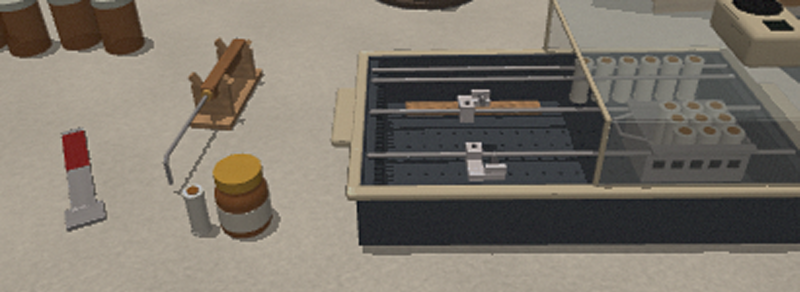

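```bash
cat > h.py <<'E'
import numpy as np,cv2
from cell import env
def K(n):
    c=env.calibration(n);R=cv2.Rodrigues(np.array(c["rvec"],float))[0];return np.array(c["intrinsics"],float),R,np.array(c["tvec"],float).ravel()
def up(n,px,z,cal=None):
    k,R,t=cal or K(n);o=-R.T@t;d=R.T@np.linalg.inv(k)@np.array([px[0],px[1],1.]);return o+d*(z-o[2])/d[2]
def proj(n,P,cal=None):
    k,R,t=cal or K(n);p=(R@np.atleast_2d(P).T).T+t;p=p@k.T;return p[:,:2]/p[:,2:]
def save(n,name):
    im=env.read_camera(n);cv2.imwrite(f"pics/{name}.png",cv2.cvtColor(im,cv2.COLOR_RGB2BGR));return im
E
python3 - <<'E'
from h import *
T=lambda px,z:np.round(up("top",px,z)[:2],1)
z=2.42;f=lambda u,v:((u+.5)/z+90-.5,(v+.5)/z+120-.5)
print("rim near corners",T(f(429,45),90),T(f(423,313),90))
print("basket front R/L ears",T(f(124,90),93),T(f(121,182),93),"bow",T(f(150,133),93.5))
print("clamps",T(f(303,87),95),T(f(300,190),95))
print("cover edge",T(f(186,38),178),T(f(178,305),178))
print("hook grip",T((338,254),55),"toe",T((346.5,180),18),"seat",T((337,251),55),"shaft base",T(f(600+15,258),55))
print("toe z", T(f(622,145),15),T(f(622,145),55))
print("jar",T((312,159),85),"cage",T((330,155),62))
for n,q,zz in [("scene","hook_grip",55),("scene","hook_toe",15),("scene","basket_front",93.5)]:
    d=env.place_of(q,n); print(q,[np.round(up(n,e["pixel"],zz)[:2]) for e in d[:1]])
print(env.state()['t'])
E
```

```text
rim near corners [ 753.8 -131.7] [ 440.  -122.8]
basket front R/L ears [701.9 226.6] [593.6 228.9] bow [650.9 195.4]
clamps [704.   16.2] [583.2  19.6]
cover edge [745.8 138.2] [453.  144.7]
hook grip [ 423.7 -334.4] toe [ 641.  -369.6] seat [ 432.3 -331.6] shaft base [ 503.  -352.4]
toe z [ 642.4 -370.9] [ 638.2 -363.1]
jar [ 694.4 -259.5] cage [ 709.3 -314.6]
hook_grip [array([ 440., -321.])]
hook_toe [array([ 647., -367.])]
basket_front [array([722., 107.])]
1.95
```

Call:
drive_tool:
  commands:
    - {"dx": 27, "dy": -25, "dz": 10, "yaw": -7}
    - {"dx": 27, "dy": -30, "dz": 10, "yaw": -7}
    - {"dx": 27, "dy": -30, "dz": 10, "yaw": -7}
    - {"dx": 27, "dy": -30, "dz": 8, "yaw": -7}
    - {"dx": 27, "dy": -30, "dz": 8, "yaw": -7}

```text
t: 2.37
eef_pos: [307.8, 454.4, 261.2]
tcp_rot: [3.141, -0.0, 2.246]
ft_force: [0.7, 0.4, -0.3]
opening: 0.999
```

Call:
drive_tool:
  commands:
    - {"dx": 27, "dy": -30, "dz": 0, "yaw": -7}
    - {"dx": 27, "dy": -30, "dz": 0, "yaw": -7}
    - {"dx": 27, "dy": -30, "dz": 0, "yaw": -7}
    - {"dx": 27, "dy": -30, "dz": 0, "yaw": -7}
    - {"dx": 27, "dy": -30, "dz": 0, "yaw": -7}

```text
t: 2.78
eef_pos: [443.0, 304.2, 260.9]
tcp_rot: [3.141, -0.0, 1.635]
ft_force: [1.4, 1.4, 0.6]
opening: 0.998
```

Call:
drive_tool:
  commands:
    - {"dx": 27, "dy": -30, "dz": 0, "yaw": -7}
    - {"dx": 27, "dy": -30, "dz": 0, "yaw": -7}
    - {"dx": 27, "dy": -30, "dz": 0, "yaw": -7}
    - {"dx": 27, "dy": -30, "dz": 0, "yaw": -7}
    - {"dx": 20, "dy": -25, "dz": 0, "yaw": -7}

```text
t: 3.2
eef_pos: [571.7, 158.5, 260.7]
tcp_rot: [3.141, -0.0, 1.023]
ft_force: [-0.1, 0.3, -0.5]
opening: 1.001
```

Call:
drive_tool:
  commands:
    - {"dx": 0, "dy": -15, "dz": 0, "yaw": -7}
    - {"dx": 0}

```text
invalid input
```

```bash
python3 - <<'E'
from h import *
s=env.state();print(s['t'],s['eef_pos'],s['tcp_rot'],s['ft_force'])
save("wrist","w1");np.save("w1cal.npy",np.array(K("wrist"),dtype=object),allow_pickle=True)
im=cv2.imread("pics/w1.png");cv2.imwrite("pics/w1z.png",cv2.resize(im,None,fx=1.56,fy=1.56,interpolation=cv2.INTER_CUBIC))
for q in ["bow","basket_front","basket","incubator"]:
    print(q,[(np.round(d["pixel"],1).tolist(),round(d["conf"],2),np.round(up("wrist",d["pixel"],93.5),1)[:2]) for d in env.place_of(q,"wrist")[:2]])
E
```

```text
3.2 [571.69959087 158.53294982 260.65178127] [ 3.14105675e+00 -9.02207465e-05  1.02320874e+00] [-0.13062531  0.31198958 -0.48449374]Traceback (most recent call last):
  File "<stdin>", line 3, in <module>
ValueError: could not broadcast input array from shape (3,3) into shape (3,)
```

```bash
python3 - <<'E'
from h import *
import pickle
save("wrist","w1");c=K("wrist");pickle.dump(c,open("w1.pkl","wb"))
im=cv2.imread("pics/w1.png");cv2.imwrite("pics/w1z.png",cv2.resize(im,None,fx=1.56,fy=1.56,interpolation=cv2.INTER_CUBIC))
for q in ["bow","basket_front","basket","incubator"]:
    print(q,[(np.round(d["pixel"],1).tolist(),round(d["conf"],2),np.round(up("wrist",d["pixel"],93.5),1)[:2]) for d in env.place_of(q,"wrist")[:2]])
E
```

```text
bow []
basket_front []
basket []
incubator []
```

View pics/w1z.png

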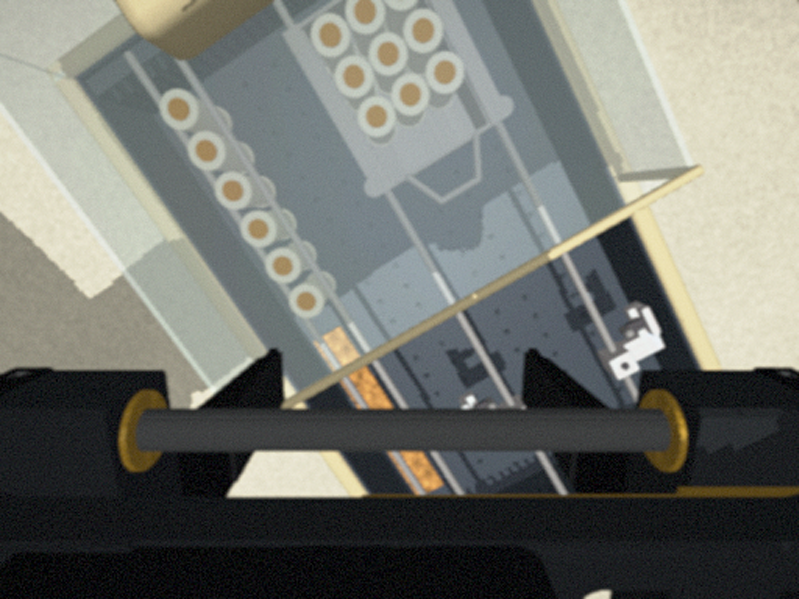

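```bash
python3 - <<'E'
from h import *
import pickle
c=pickle.load(open("w1.pkl","rb"))
im=cv2.imread("pics/w1.png")[55:160,210:350];cv2.imwrite("pics/w1b.png",cv2.resize(im,None,fx=5,fy=5,interpolation=cv2.INTER_CUBIC))
f=lambda u,v,z:np.round(up(None,(u/1.56,v/1.56),z,c)[:2],1)
for n,u,v,z in [("bowA",443,201,93.5),("bowB",478,181,93.5),("earL",376,188,93.5),("earR",505,103,93.5),("rodL top at edge",462,305,91),("rodL hi",388,192,91),("rodR",600,340,91),("rodR hi",480,95,91),("rodRtop",540,210,91),("rimR",648,215,90),("rimR2",712,360,90),("coverR",698,170,178),("coverL",290,404,178),("clampR",627,350,95),("clampL",480,402,95)]: print(n,f(u,v,z))
E
```

```text
bowA [631.2 199. ]
bowB [659.2 198. ]
earL [595.1 231.6]
earR [699.7 232.9]
rodL top at edge [605.  124.8]
rodL hi [600.9 224.9]
rodR [682.6  44.5]
rodR hi [688.2 246.4]
rodRtop [688.  156.8]
rimR [753.6 112.4]
rimR2 [751.  -17.1]
coverR [747.8 147.2]
coverL [487.8 149.4]
clampR [696.   28.3]
clampL [578.   49.5]
```

View pics/w1b.png

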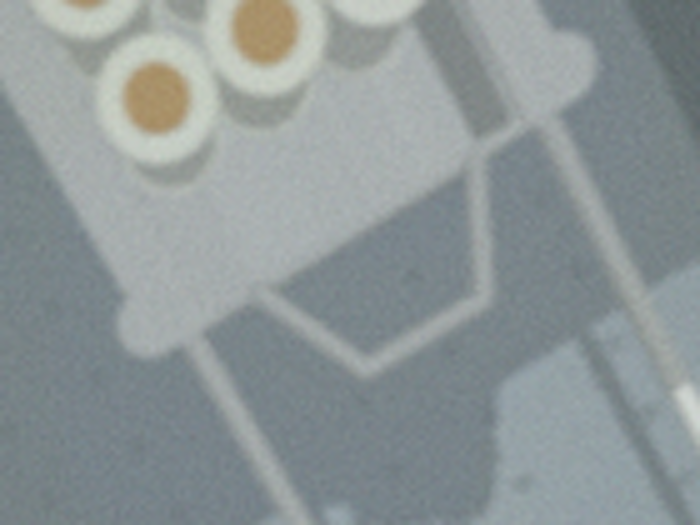

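```bash
python3 - <<'E'
from h import *
import pickle
z=2.42;f=lambda u,v:((u+.5)/z+90-.5,(v+.5)/z+120-.5)
T=lambda u,v,h:np.round(up("top",f(u,v),h)[:2],1)
for a,b in [((187,100),(410,103)),((187,174),(410,179)),((187,238),(408,244)),((187,262),(408,268))]: print(T(*a,91),T(*b,91))
for a,b in [((187,47),(429,50)),]: print('rim',T(*a,90),T(*b,90))
c=pickle.load(open("w1.pkl","rb"))
g=lambda u,v,h:np.round(up(None,((u+.5)/5+210-.5,(v+.5)/5+55-.5),h,c)[:2],1)
print("bow",g(368,364,93.5),g(485,296,93.5),"plate",g(262,290,93.5),g(475,157,93.5),"rods",g(205,340,91),g(295,505,91),g(555,125,91),g(690,395,91))
im=cv2.imread("pics/top0.png")[125:260,65:280];cv2.imwrite("pics/t0i.png",cv2.resize(im,None,fx=3.7,fy=3.7,interpolation=cv2.INTER_CUBIC))
im=cv2.imread("pics/top0.png")[160:290,300:420];cv2.imwrite("pics/t0h.png",cv2.resize(im,None,fx=4.5,fy=4.5,interpolation=cv2.INTER_CUBIC))
E
```

```text
[690.  152.8] [ 685. -109.]
[602.8 152.1] [ 595.7 -108.5]
[528.  151.6] [ 519.9 -105.8]
[500.1 151.4] [ 492.1 -105.7]
rim [753.  153.5] [ 747.8 -131.6]
bow [631.2 200.8] [660.5 199.9] plate [619.3 226.7] [672.7 226.2] rods [603.  224.2] [601.3 182.3] [691.1 222.9] [689.9 156.9]
```

View pics/t0i.png

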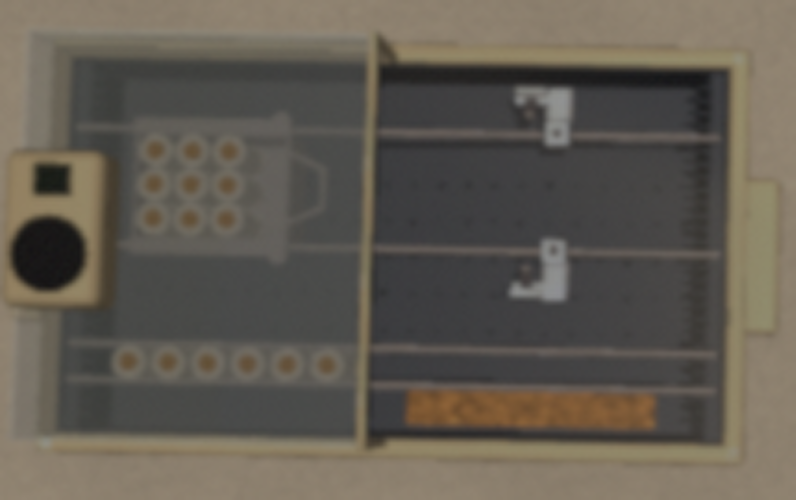

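View pics/t0h.png

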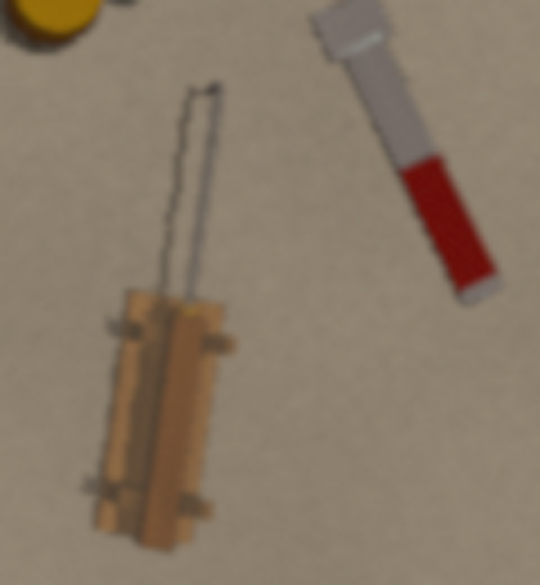

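Call:
drive_tool:
  commands:
    - {"dx": -10, "dy": -38, "dz": 0, "yaw": -7}
    - {"dx": -10, "dy": -38, "dz": 0, "yaw": -7}
    - {"dx": -10, "dy": -38, "dz": 0, "yaw": -7}
    - {"dx": -10, "dy": -38, "dz": 0, "yaw": -7}
    - {"dx": -10, "dy": -38, "dz": 0, "yaw": -7}

```text
t: 3.92
eef_pos: [518.9, -29.1, 261.0]
tcp_rot: [3.141, -0.0, 0.417]
ft_force: [0.7, -0.1, -0.5]
opening: 1.001
```

Call:
drive_tool:
  commands:
    - {"dx": -15, "dy": -38, "dz": 0, "yaw": -7}
    - {"dx": -15, "dy": -38, "dz": 0, "yaw": -7}
    - {"dx": -15, "dy": -38, "dz": 0, "yaw": -7}
    - {"dx": -15, "dy": -38, "dz": 0, "yaw": -7}
    - {"dx": -15, "dy": -38, "dz": 0, "yaw": -5}

```text
t: 4.33
eef_pos: [444.1, -219.4, 261.1]
tcp_rot: [3.141, -0.001, -0.16]
ft_force: [0.6, -0.2, 0.4]
opening: 1.003
```

Call:
drive_tool:
  commands:
    - {"dx": -10, "dy": -36, "dz": 0, "yaw": 0}
    - {"dx": -6, "dy": -38, "dz": 0, "yaw": 0}
    - {"dx": -6, "dy": -38, "dz": 0, "yaw": 0}
    - {"dx": 0, "dy": 0, "dz": 0, "yaw": 0}
    - {"dx": 0, "dy": 0, "dz": 0, "yaw": 0}

```text
t: 4.75
eef_pos: [422.8, -331.4, 260.5]
tcp_rot: [-3.141, 0.0, -0.157]
ft_force: [0.5, 1.3, 0.1]
opening: 0.997
```

```bash
python3 - <<'E'
from h import *
import pickle
s=env.state();print(s['t'],s['eef_pos'],s['tcp_rot'],s['ft_force'])
save("wrist","w2");c=K("wrist");pickle.dump(c,open("w2.pkl","wb"))
im=cv2.imread("pics/w2.png");cv2.imwrite("pics/w2z.png",cv2.resize(im,None,fx=1.56,fy=1.56,interpolation=cv2.INTER_CUBIC))
for q,z in [("hook_grip",55),("hook_toe",15),("rest_seat",55)]:
    print(q,[(np.round(d["pixel"],1).tolist(),round(d["conf"],2),np.round(up("wrist",d["pixel"],z),1)[:2]) for d in env.place_of(q,"wrist")[:2]])
E
```

```text
4.75 [ 422.84805816 -331.36426584  260.50733473] [-3.14138639e+00  1.49620778e-04 -1.56954896e-01] [0.54185815 1.31368665 0.12041798]
hook_grip [([262.4, 180.6], 0.6, array([ 422.1, -334.7])), ([257.6, 180.7], 0.55, array([ 422.9, -328.5]))]
hook_toe []
rest_seat [([258.9, 180.4], 0.63, array([ 423.3, -330.1]))]
```

View pics/w2z.png

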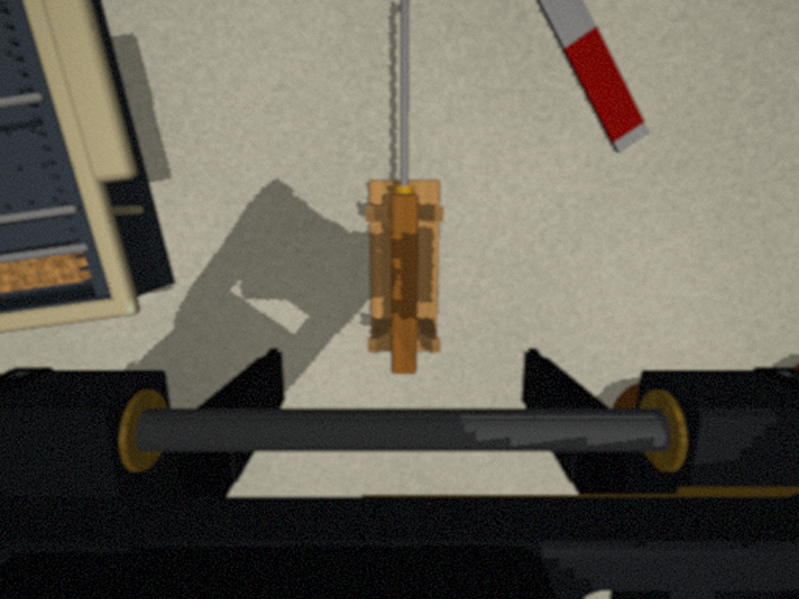

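```bash
python3 - <<'E'
from h import *
import pickle
c=pickle.load(open("w2.pkl","rb"))
f=lambda u,v,z:up(None,((u+.5)/1.56-.5,(v+.5)/1.56-.5),z,c)
fr=f(403.5,193,66);bk=f(403.5,372,66);ba=f(404,180,12);bb=f(404,352,12);sh=f(405,3,58);s2=f(404,180,58)
print(fr,bk,np.linalg.norm(fr-bk),ba,bb,np.linalg.norm(ba-bb),sh,s2)
for a,b in [(fr,bk),(sh,s2)]: d=(a-b);print(np.degrees(np.arctan2(d[1],d[0])))
print("grip",bk+(fr-bk)*80/150, "from front",fr-(fr-bk)*70/150)
print(proj("",[[422.85,-331.36,55]],c)*1.56)
E
```

```text
[ 493.46344808 -341.2751255    66.        ] [ 348.01350175 -318.48487      66.        ] 147.22459928608083 [ 504.68614406 -343.58624717   12.        ] [ 347.07663272 -318.9344476    12.        ] 159.52576370241613 [ 623.40547512 -362.73908746   58.        ] [ 503.17530271 -343.20874457   58.        ]
-8.905152793413567
-9.226608261101386
grip [ 425.58680646 -330.63967294   66.        ] from front [ 425.58680646 -330.63967294   66.        ]
[[404.55745998 281.35282712]]
```

Call:
drive_tool:
  commands:
    - {"dx": 2, "dy": 0, "dz": -40, "yaw": 0}
    - {"dx": 0, "dy": 0, "dz": -40, "yaw": 0}
    - {"dx": 0, "dy": 0, "dz": -40, "yaw": 0}
    - {"dx": 0, "dy": 0, "dz": -40, "yaw": 0}
    - {"dx": 0, "dy": 0, "dz": -30, "yaw": 0}

```text
t: 5.37
eef_pos: [424.9, -329.2, 68.4]
tcp_rot: [-3.141, 0.001, -0.154]
ft_force: [0.6, -0.5, -0.3]
opening: 1.001
```

Call:
drive_tool:
  commands:
    - {"dx": 0, "dy": 0, "dz": -20, "yaw": 0}
    - {"dx": 0, "dy": 0, "dz": -12.5, "yaw": 0}
    - {"dx": 0, "dy": 0, "dz": 0, "yaw": 0}
    - {"dx": 0, "dy": 0, "dz": 0, "yaw": 0}

```text
t: 5.7
eef_pos: [425.4, -330.2, 38.3]
tcp_rot: [-3.141, 0.001, -0.155]
ft_force: [0.8, 0.1, 0.6]
opening: 1.003
```

```bash
python3 - <<'E'
from h import *
import pickle
s=env.state();print(s['t'],s['eef_pos'],s['tcp_rot'],s['ft_force'])
save("wrist","w3");c=K("wrist");pickle.dump(c,open("w3.pkl","wb"))
im=cv2.imread("pics/w3.png");cv2.imwrite("pics/w3z.png",cv2.resize(im,None,fx=1.56,fy=1.56,interpolation=cv2.INTER_CUBIC))
E
```

```text
5.7 [ 425.39155326 -330.16628928   38.26506027] [-3.14120293e+00  6.38643125e-04 -1.55036251e-01] [0.77035583 0.14420009 0.64912941]
```

View pics/w3z.png

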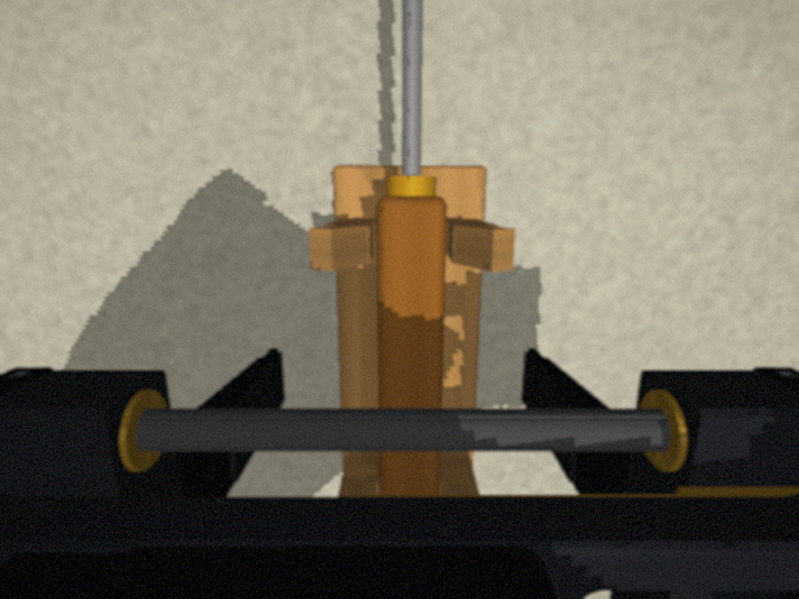

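Call:
drive_tool:
  commands:
    - {"dx": 0, "dy": -2, "dz": 0, "yaw": 0}
    - {"dx": 0, "dy": 0, "dz": 0, "yaw": 0}

```text
t: 5.92
eef_pos: [425.6, -333.6, 39.4]
tcp_rot: [3.14, -0.002, -0.156]
ft_force: [0.2, 0.1, 0.2]
opening: 0.998
```

Call:
drive_tool:
  commands:
    - {"dx": 0, "dy": 0, "dz": 0, "yaw": 0}
    - {"dx": 0, "dy": 0, "dz": 0, "yaw": 0}
    - {"dx": 0, "dy": 0, "dz": 0, "yaw": 0}
    - {"dx": 0, "dy": 0, "dz": 0, "yaw": 0}
    - {"dx": 0, "dy": 0, "dz": 0, "yaw": 0}
  grip: 0

```text
t: 6.33
eef_pos: [425.0, -333.1, 38.2]
tcp_rot: [3.141, -0.0, -0.157]
ft_force: [0.4, 0.5, 0.1]
opening: 0.709
```

Call:
drive_tool:
  commands:
    - {"dx": 0, "dy": 0, "dz": 0, "yaw": 0}
    - {"dx": 0, "dy": 0, "dz": 0, "yaw": 0}
    - {"dx": 0, "dy": 0, "dz": 0, "yaw": 0}
    - {"dx": 0, "dy": 0, "dz": 0, "yaw": 0}
    - {"dx": 0, "dy": 0, "dz": 0, "yaw": 0}

```text
t: 6.75
eef_pos: [425.0, -333.1, 38.1]
tcp_rot: [3.142, 0.0, -0.157]
ft_force: [0.1, -0.1, 1.6]
opening: 0.356
```

```bash
python3 - <<'E'
from h import *
import pickle
c=pickle.load(open("w3.pkl","rb"))
f=lambda u,v,z:up(None,((u+.5)/1.56-.5,(v+.5)/1.56-.5),z,c)
print(f(411,197,66),f(411,176,58),f(410,167,12))
s=env.state();print(s['t'],s['eef_pos'],s['tcp_rot'],s['ft_force'],s['moment'],s['opening'])
save("wrist","w4")
im=cv2.imread("pics/w4.png");cv2.imwrite("pics/w4z.png",cv2.resize(im,None,fx=1.56,fy=1.56,interpolation=cv2.INTER_CUBIC))
E
```

```text
[ 492.98087476 -342.96201451   66.        ] [ 499.30379195 -344.07516793   58.        ] [ 504.67121814 -345.34993143   12.        ]
6.75 [ 424.96103561 -333.10740487   38.12429942] [ 3.14155721e+00  7.84128520e-05 -1.56652696e-01] [ 0.07372695 -0.09785224  1.63616639] [-0.00140365  0.17630942  0.00445774] 0.3563091061874657
```

View pics/w4z.png

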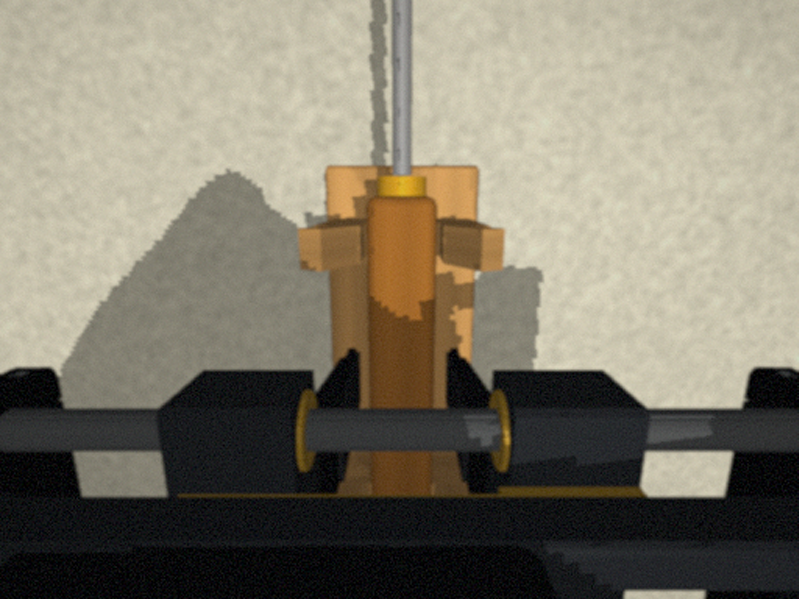

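Call:
drive_tool:
  commands:
    - {"dx": 0, "dy": 0, "dz": 0, "yaw": 0}
    - {"dx": 0, "dy": 0, "dz": 0, "yaw": 0}
    - {"dx": 0, "dy": 0, "dz": 0, "yaw": 0}
    - {"dx": 0, "dy": 0, "dz": 0, "yaw": 0}

```text
t: 7.13
eef_pos: [425.0, -333.1, 38.1]
tcp_rot: [3.142, 0.0, -0.157]
ft_force: [0.4, -0.0, 0.4]
opening: 0.226
```

Call:
drive_tool:
  commands:
    - {"dx": 0, "dy": 0, "dz": 0, "yaw": 0}
    - {"dx": 0, "dy": 0, "dz": 4, "yaw": 0}
    - {"dx": 0, "dy": 0, "dz": 10, "yaw": 0}
    - {"dx": 0, "dy": 0, "dz": 15, "yaw": 0}
    - {"dx": 0, "dy": 0, "dz": 20, "yaw": 0}

```text
t: 7.55
eef_pos: [424.5, -332.7, 87.5]
tcp_rot: [-3.14, 0.002, -0.157]
ft_force: [0.3, -0.1, -2.2]
opening: 0.231
```

Call:
drive_tool:
  commands:
    - {"dx": 0, "dy": 0, "dz": 30, "yaw": 0}
    - {"dx": 5, "dy": 5, "dz": 30, "yaw": 3}
    - {"dx": 15, "dy": 14, "dz": 5, "yaw": 6}
    - {"dx": 15, "dy": 14, "dz": 0, "yaw": 6.5}
    - {"dx": 15, "dy": 14, "dz": 0, "yaw": 6.5}

```text
t: 7.97
eef_pos: [475.5, -285.7, 154.0]
tcp_rot: [3.14, -0.001, 0.232]
ft_force: [2.2, -0.2, -2.0]
opening: 0.23
```

Call:
drive_tool:
  commands:
    - {"dx": 15, "dy": 14, "dz": 0, "yaw": 7}
    - {"dx": 15, "dy": 14, "dz": 0, "yaw": 7}
    - {"dx": 15, "dy": 14, "dz": 0, "yaw": 7}
    - {"dx": 15, "dy": 14, "dz": 0, "yaw": 7}
    - {"dx": 15, "dy": 14, "dz": 0, "yaw": 7}

```text
t: 8.38
eef_pos: [550.5, -215.2, 153.0]
tcp_rot: [3.141, -0.0, 0.844]
ft_force: [0.9, -0.4, -1.5]
opening: 0.229
```

Call:
drive_tool:
  commands:
    - {"dx": 15, "dy": 14, "dz": 0, "yaw": 7}
    - {"dx": 15, "dy": 14, "dz": 0, "yaw": 7}
    - {"dx": 15, "dy": 14, "dz": 0, "yaw": 7}
    - {"dx": 15, "dy": 12, "dz": 0, "yaw": 7}
    - {"dx": 15, "dy": 12, "dz": 0, "yaw": 7}

```text
t: 8.8
eef_pos: [625.5, -149.2, 153.0]
tcp_rot: [3.141, 0.0, 1.455]
ft_force: [0.0, -0.7, -2.4]
opening: 0.231
```

Call:
drive_tool:
  commands:
    - {"dx": 15, "dy": 10, "dz": -10, "yaw": 5.6}
    - {"dx": 0, "dy": 0, "dz": -5, "yaw": 0}
    - {"dx": 0, "dy": 0, "dz": 0, "yaw": 0}
    - {"dx": 0, "dy": 0, "dz": 0, "yaw": 0}

```text
t: 9.13
eef_pos: [639.3, -140.2, 137.3]
tcp_rot: [-3.141, -0.0, 1.545]
ft_force: [0.4, -0.4, -1.1]
opening: 0.231
```

```bash
python3 - <<'E'
from h import *
import pickle
s=env.state();print(s['t'],s['eef_pos'],np.degrees(s['tcp_rot']),s['ft_force'],s['moment'],s['opening'])
for n in ["wrist","top","scene"]: save(n,n[0]+"5")
pickle.dump(K("wrist"),open("w5.pkl","wb"))
for n in ["top","scene"]: print(env.place_of("hook_toe",n)[:1])
im=cv2.imread("pics/w5.png");cv2.imwrite("pics/w5z.png",cv2.resize(im,None,fx=1.56,fy=1.56,interpolation=cv2.INTER_CUBIC))
im=cv2.imread("pics/t5.png")[125:260,65:280];cv2.imwrite("pics/t5i.png",cv2.resize(im,None,fx=3.7,fy=3.7,interpolation=cv2.INTER_CUBIC))
im=cv2.imread("pics/s5.png")[130:270,200:490];cv2.imwrite("pics/s5i.png",cv2.resize(im,None,fx=2.75,fy=2.75,interpolation=cv2.INTER_CUBIC))
E
```

```text
9.1333 [ 639.32460564 -140.24845972  137.27917586] [-1.79948569e+02 -6.91400140e-03  8.85159132e+01] [ 0.37802976 -0.35653022 -1.08046235] [-0.1790024   0.04342729  0.00303628] 0.231348144681558
[{'pixel': [194.3, 174.2], 'conf': 0.4}]
[{'pixel': [327.2, 198.0], 'conf': 0.79}]
```

View pics/w5z.png

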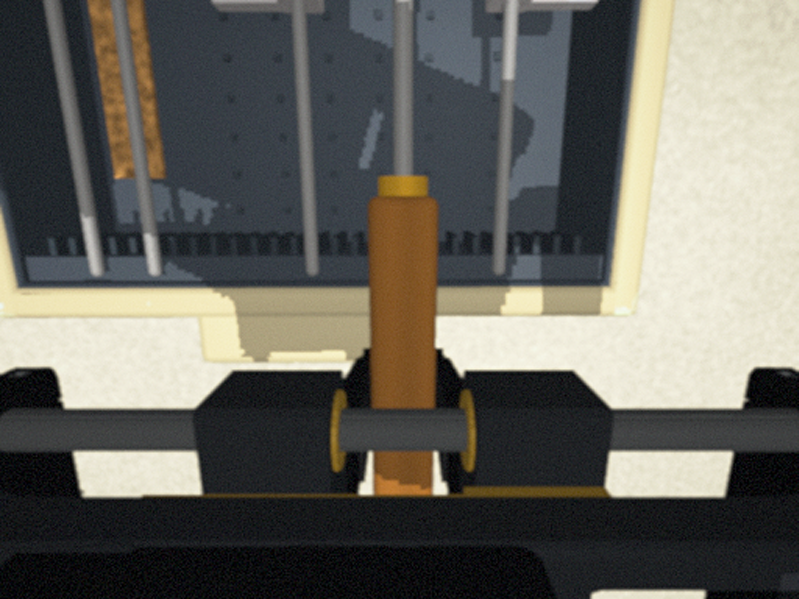

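View pics/t5i.png

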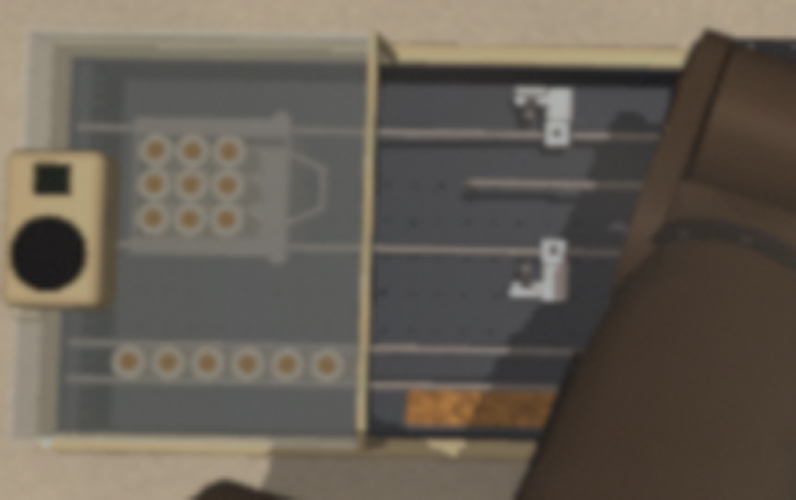

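View pics/s5i.png

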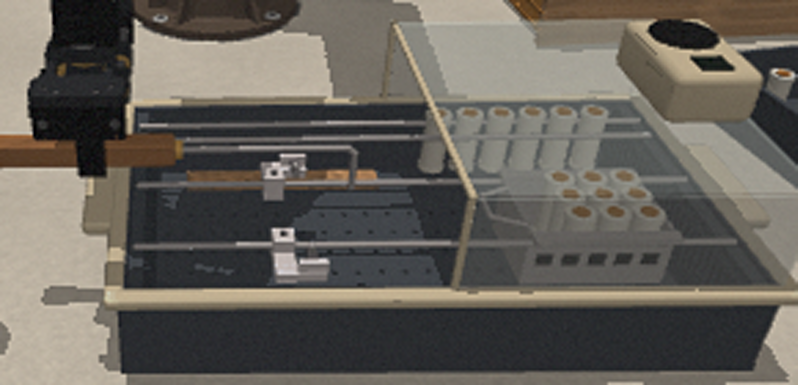

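```bash
python3 - <<'E'
from h import *
import pickle
c=pickle.load(open("w5.pkl","rb"))
f=lambda u,v,z:np.round(up(None,((u+.5)/1.56-.5,(v+.5)/1.56-.5),z,c)[:2],1)
print("rod0",f(312,270,91),f(298,10,91),"rod-90",f(500,270,91),f(510,10,91),"shaft",f(404,170,154),f(404,3,154),"rim",f(630,300,90),f(664,10,90),"clamp",f(298,8,100),f(510,8,100))
t=lambda u,v,z:np.round(up("top",((u+.5)/3.7+64.5,(v+.5)/3.7+124.5),z)[:2],1)
print("tip top",t(468,185,154),"bow",t(324,187,93.5),"bow corners",t(318,164,93.5),t(318,213,93.5),"plate",t(288,187,95))
print("clampfar", t(541,120,95),t(539,280,95),t(514,95,95),t(510,292,95))
E
```

```text
rod0 [ 596.9 -103.7] [599.3   5.7] rod-90 [ 686.5 -106. ] [687.8   3.4] shaft [641.7 -62.7] [642.8 -15.6] rim [ 750.5 -122.6] [752.6   2.1] clamp [601.1   3.2] [685.8   1. ]
tip top [643.2  75.5] bow [649.5 193.9] bow corners [667.2 198.7] [629.5 198.3] plate [649.4 221.2]
clampfar [700.   27.7] [577.3  29. ] [719.4  48.4] [568.2  51.1]
```

Call:
drive_tool:
  commands:
    - {"dx": 0.3, "dy": 15, "dz": -3, "yaw": 0}
    - {"dx": 0.3, "dy": 25, "dz": -2, "yaw": 0}
    - {"dx": 0.3, "dy": 25, "dz": 0, "yaw": 0}
    - {"dx": 0.3, "dy": 25, "dz": 0, "yaw": 0}
    - {"dx": 0.3, "dy": 25, "dz": 0, "yaw": 0}

```text
t: 9.8
eef_pos: [641.1, -23.6, 132.2]
tcp_rot: [3.142, -0.0, 1.546]
ft_force: [0.4, 0.8, -1.6]
opening: 0.225
```

Call:
drive_tool:
  commands:
    - {"dx": 0.2, "dy": 14, "dz": 0, "yaw": 0}
    - {"dx": 0, "dy": 6, "dz": 0, "yaw": 0}
    - {"dx": 0, "dy": 0, "dz": 0, "yaw": 0}
    - {"dx": 0, "dy": 0, "dz": 0, "yaw": 0}

```text
t: 10.13
eef_pos: [641.7, -5.6, 132.2]
tcp_rot: [3.141, 0.0, 1.547]
ft_force: [-0.5, 0.7, -2.3]
opening: 0.227
```

```bash
python3 - <<'E'
from h import *
import pickle
s=env.state();print(s['t'],s['eef_pos'],np.degrees(s['tcp_rot']),s['ft_force'],s['moment'],s['opening'])
for n in ["wrist","top","scene"]: save(n,n[0]+"6")
pickle.dump(K("wrist"),open("w6.pkl","wb"))
im=cv2.imread("pics/t6.png")[135:215,75:180];cv2.imwrite("pics/t6i.png",cv2.resize(im,None,fx=7,fy=7,interpolation=cv2.INTER_CUBIC))
im=cv2.imread("pics/s6.png")[160:240,340:460];cv2.imwrite("pics/s6i.png",cv2.resize(im,None,fx=6.5,fy=6.5,interpolation=cv2.INTER_CUBIC))
E
```

```text
10.1333 [641.73538222  -5.5880864  132.20732867] [1.79986527e+02 1.39964599e-02 8.86322117e+01] [-0.50914203  0.69390948 -2.27803451] [-0.17221829  0.07281068  0.00873479] 0.2265094415754579
```

View pics/t6i.png

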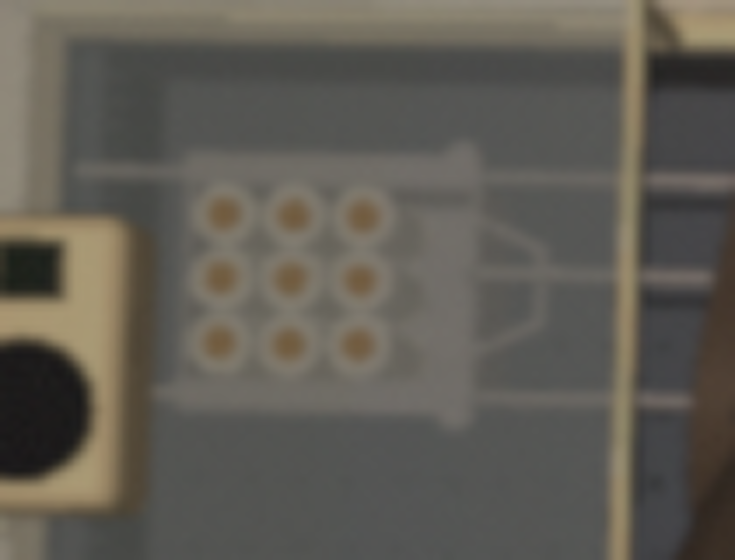

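View pics/s6i.png

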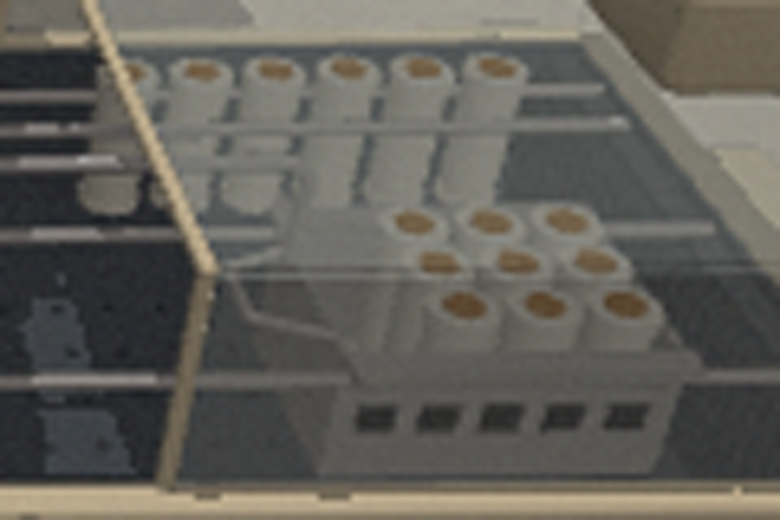

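```bash
python3 - <<'E'
from h import *
def g(n,P):
    p=proj(n,[P])[0]
    return np.round(((p[0]-75+.5)*7-.5,(p[1]-135+.5)*7-.5)) if n=="top" else np.round(((p[0]-340+.5)*6.5-.5,(p[1]-160+.5)*6.5-.5))
for nm,P in [("shaft tip",(647,216.8,149)),("toe c bottom",(647,213.8,106)),("wire",(646.5,200,93.5)),("wireA",(631.2,200.5,93.5)),("wireB",(661.5,200,93.5)),("plate top",(646.5,226.3,93.5)),("earL",(599,228,93.5)),("earR",(694,227,93.5))]: print(nm,g("top",P),g("scene",P))
E
```

```text
shaft tip [454. 274.] [316. 160.]
toe c bottom [487. 287.] [285. 259.]
wire [528. 292.] [241. 287.]
wireA [527. 329.] [230. 263.]
wireB [529. 255.] [253. 312.]
plate top [464. 292.] [313. 286.]
earL [458. 409.] [277. 213.]
earR [463. 175.] [359. 365.]
```

Call:
drive_tool:
  commands:
    - {"dx": 0, "dy": 2, "dz": 0, "yaw": 0}
    - {"dx": 0, "dy": 0, "dz": -4, "yaw": 0}
    - {"dx": 0, "dy": 0, "dz": -4, "yaw": 0}
    - {"dx": 0, "dy": 0, "dz": -4, "yaw": 0}
    - {"dx": 0, "dy": 0, "dz": 0, "yaw": 0}

```text
t: 10.7
eef_pos: [641.2, -3.2, 119.0]
tcp_rot: [-3.14, -0.0, 1.547]
ft_force: [0.2, -0.1, -2.5]
opening: 0.23
```

Call:
drive_tool:
  commands:
    - {"dx": 0, "dy": 0, "dz": -4, "yaw": 0}
    - {"dx": 0, "dy": 0, "dz": -4, "yaw": 0}
    - {"dx": 0, "dy": 0, "dz": 0, "yaw": 0}

```text
t: 10.95
eef_pos: [641.3, -3.1, 111.2]
tcp_rot: [-3.14, -0.0, 1.547]
ft_force: [-0.1, -0.4, -1.2]
opening: 0.232
```

Call:
drive_tool:
  commands:
    - {"dx": 0, "dy": 0, "dz": -4, "yaw": 0}
    - {"dx": 0, "dy": 0, "dz": -3, "yaw": 0}
    - {"dx": 0, "dy": 0, "dz": 0, "yaw": 0}

```text
t: 11.2
eef_pos: [641.4, -3.1, 104.5]
tcp_rot: [-3.141, -0.0, 1.547]
ft_force: [-0.3, -0.4, -2.4]
opening: 0.232
```

```bash
python3 - <<'E'
from h import *
s=env.state();print(s['t'],s['eef_pos'],np.degrees(s['tcp_rot']),s['ft_force'],s['moment'],s['opening'])
for n in ["top","scene"]: save(n,n[0]+"7")
im=cv2.imread("pics/t7.png")[135:215,75:180];cv2.imwrite("pics/t7i.png",cv2.resize(im,None,fx=7,fy=7,interpolation=cv2.INTER_CUBIC))
im=cv2.imread("pics/s7.png")[160:240,340:460];cv2.imwrite("pics/s7i.png",cv2.resize(im,None,fx=6.5,fy=6.5,interpolation=cv2.INTER_CUBIC))
E
```

```text
11.2 [641.41909019  -3.06334437 104.45369883] [-1.79954588e+02 -3.20609574e-03  8.86277091e+01] [-0.26048062 -0.36077316 -2.42283335] [-0.15608928  0.05371976  0.0179958 ] 0.23163169104197312
```

View pics/t7i.png

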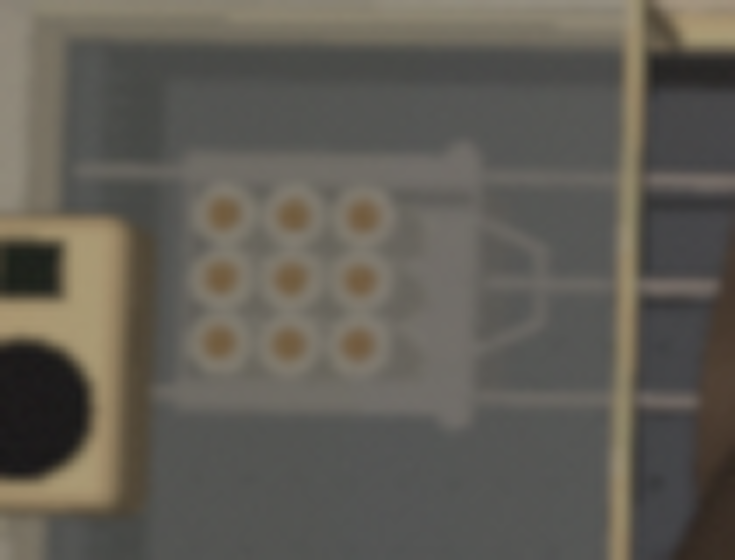

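View pics/s7i.png

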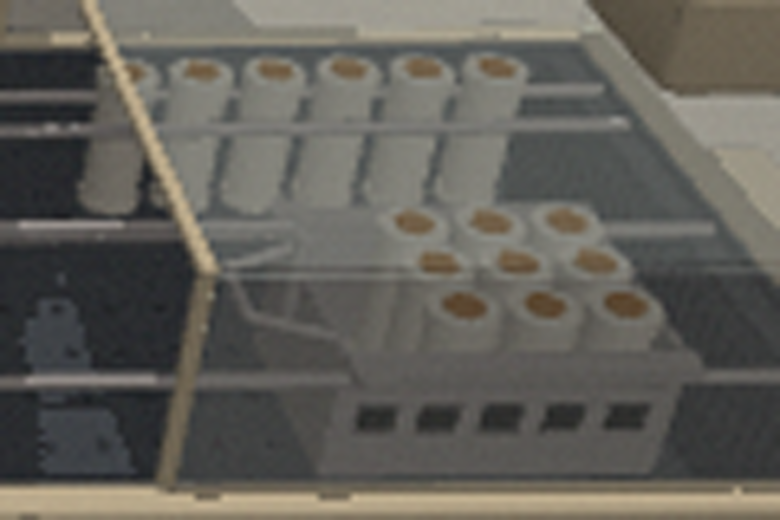

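Call:
drive_tool:
  commands:
    - {"dx": 0, "dy": -1.5, "dz": 0, "yaw": 0}
    - {"dx": 0, "dy": -2, "dz": 0, "yaw": 0}
    - {"dx": 0, "dy": -2, "dz": 0, "yaw": 0}
    - {"dx": 0, "dy": -2, "dz": 0, "yaw": 0}
    - {"dx": 0, "dy": -2, "dz": 0, "yaw": 0}

```text
t: 11.72
eef_pos: [641.7, -12.9, 105.3]
tcp_rot: [3.141, 0.0, 1.547]
ft_force: [-0.3, -0.7, -2.6]
opening: 0.227
```

Call:
drive_tool:
  commands:
    - {"dx": 0, "dy": -2, "dz": 0, "yaw": 0}
    - {"dx": 0, "dy": -2, "dz": 0, "yaw": 0}
    - {"dx": -0.1, "dy": -3, "dz": 0, "yaw": 0}
    - {"dx": -0.1, "dy": -3, "dz": 0, "yaw": 0}
    - {"dx": -0.1, "dy": -3, "dz": 0, "yaw": 0}

```text
t: 12.13
eef_pos: [641.3, -25.8, 105.1]
tcp_rot: [-3.142, -0.0, 1.547]
ft_force: [0.3, 2.3, -1.9]
opening: 0.231
```

Call:
drive_tool:
  commands:
    - {"dx": -0.1, "dy": -4, "dz": 0, "yaw": 0}
    - {"dx": -0.1, "dy": -4, "dz": 0, "yaw": 0}
    - {"dx": -0.1, "dy": -4, "dz": 0, "yaw": 0}
    - {"dx": -0.1, "dy": -4, "dz": 0, "yaw": 0}
    - {"dx": -0.1, "dy": -4, "dz": 0, "yaw": 0}

```text
t: 12.55
eef_pos: [640.9, -46.1, 105.2]
tcp_rot: [3.142, -0.0, 1.547]
ft_force: [0.2, 2.3, -2.0]
opening: 0.227
```

```bash
python3 - <<'E'
from h import *
s=env.state();print(s['t'],s['eef_pos'],np.degrees(s['tcp_rot']),s['ft_force'],s['moment'],s['opening'])
for n in ["top"]: save(n,n[0]+"8")
im=cv2.imread("pics/t8.png")[135:215,75:180];cv2.imwrite("pics/t8i.png",cv2.resize(im,None,fx=7,fy=7,interpolation=cv2.INTER_CUBIC))
E
```

```text
12.55 [640.86768449 -46.05927581 105.15659968] [ 1.79995235e+02 -1.44349334e-04  8.86206776e+01] [ 0.20089326  2.29858804 -2.03022675] [0.12285415 0.06669867 0.01068094] 0.22708346378560484
```

View pics/t8i.png

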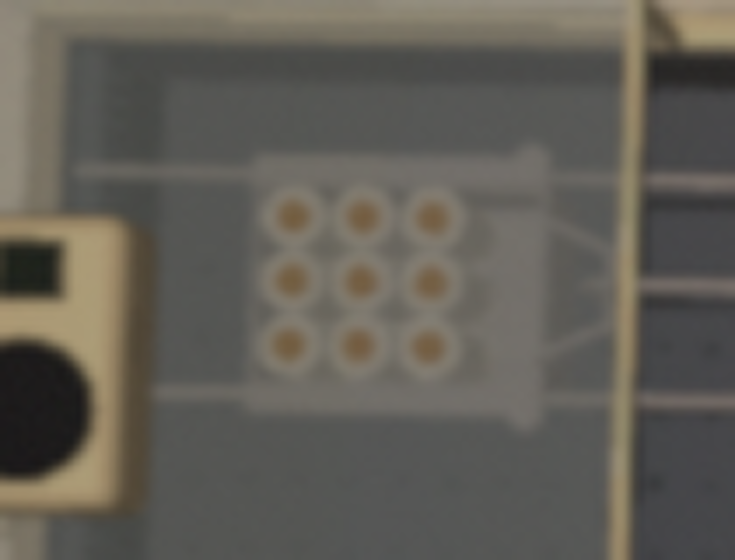

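Call:
drive_tool:
  commands:
    - {"dx": -0.1, "dy": -4, "dz": 0, "yaw": 0}
    - {"dx": -0.1, "dy": -5, "dz": 0, "yaw": 0}
    - {"dx": -0.1, "dy": -5, "dz": 0, "yaw": 0}
    - {"dx": -0.1, "dy": -5, "dz": 0, "yaw": 0}
    - {"dx": -0.1, "dy": -5, "dz": 0, "yaw": 0}

```text
t: 13.02
eef_pos: [640.4, -70.2, 105.1]
tcp_rot: [3.142, 0.0, 1.547]
ft_force: [-0.4, 1.2, -2.4]
opening: 0.228
```

Call:
drive_tool:
  commands:
    - {"dx": -0.1, "dy": -5, "dz": 0, "yaw": 0}
    - {"dx": -0.1, "dy": -5, "dz": 0, "yaw": 0}
    - {"dx": -0.1, "dy": -5, "dz": 0, "yaw": 0}
    - {"dx": -0.1, "dy": -5, "dz": 0, "yaw": 0}
    - {"dx": -0.1, "dy": -5, "dz": 0, "yaw": 0}

```text
t: 13.43
eef_pos: [639.9, -95.1, 105.2]
tcp_rot: [3.142, 0.0, 1.547]
ft_force: [-0.8, 0.9, -1.5]
opening: 0.227
```

Call:
drive_tool:
  commands:
    - {"dx": -0.1, "dy": -5, "dz": 0, "yaw": 0}
    - {"dx": -0.1, "dy": -5, "dz": 0, "yaw": 0}
    - {"dx": -0.1, "dy": -5, "dz": 0, "yaw": 0}
    - {"dx": -0.1, "dy": -5, "dz": 0, "yaw": 0}
    - {"dx": -0.1, "dy": -5, "dz": 0, "yaw": 0}

```text
t: 13.85
eef_pos: [639.4, -120.1, 105.1]
tcp_rot: [3.142, -0.0, 1.547]
ft_force: [-1.4, 1.6, -1.5]
opening: 0.233
```

Call:
drive_tool:
  commands:
    - {"dx": -0.1, "dy": -5, "dz": 0, "yaw": 0}
    - {"dx": -0.1, "dy": -5, "dz": 0, "yaw": 0}
    - {"dx": -0.1, "dy": -5, "dz": 0, "yaw": 0}
    - {"dx": -0.1, "dy": -5, "dz": 0, "yaw": 0}
    - {"dx": -0.1, "dy": -5, "dz": 0, "yaw": 0}

```text
t: 14.27
eef_pos: [638.9, -145.1, 105.2]
tcp_rot: [3.141, 0.0, 1.547]
ft_force: [0.6, 2.0, -2.9]
opening: 0.228
```

Call:
drive_tool:
  commands:
    - {"dx": -0.1, "dy": -5, "dz": 0, "yaw": 0}
    - {"dx": -0.1, "dy": -5, "dz": 0, "yaw": 0}
    - {"dx": -0.1, "dy": -5, "dz": 0, "yaw": 0}
    - {"dx": -0.1, "dy": -5, "dz": 0, "yaw": 0}
    - {"dx": 0, "dy": 0, "dz": 0, "yaw": 0}

```text
t: 14.68
eef_pos: [638.5, -165.7, 105.2]
tcp_rot: [3.141, 0.0, 1.546]
ft_force: [-0.4, -0.2, -2.0]
opening: 0.232
```

```bash
python3 - <<'E'
from h import *
import pickle
s=env.state();print(s['t'],s['eef_pos'],np.degrees(s['tcp_rot']),s['ft_force'],s['moment'],s['opening'])
for n in ["top","scene","wrist"]: save(n,n[0]+"9")
pickle.dump(K("wrist"),open("w9.pkl","wb"))
im=cv2.imread("pics/t9.png")[135:215,120:225];cv2.imwrite("pics/t9i.png",cv2.resize(im,None,fx=7,fy=7,interpolation=cv2.INTER_CUBIC))
im=cv2.imread("pics/s9.png")[160:240,280:400];cv2.imwrite("pics/s9i.png",cv2.resize(im,None,fx=6.5,fy=6.5,interpolation=cv2.INTER_CUBIC))
E
```

```text
14.6833 [ 638.48875054 -165.72682406  105.1797984 ] [1.79982509e+02 2.20897165e-02 8.85911152e+01] [-0.40628249 -0.22049379 -1.95838438] [-0.12113117  0.05400474  0.03809699] 0.2321294683690979
```

View pics/t9i.png

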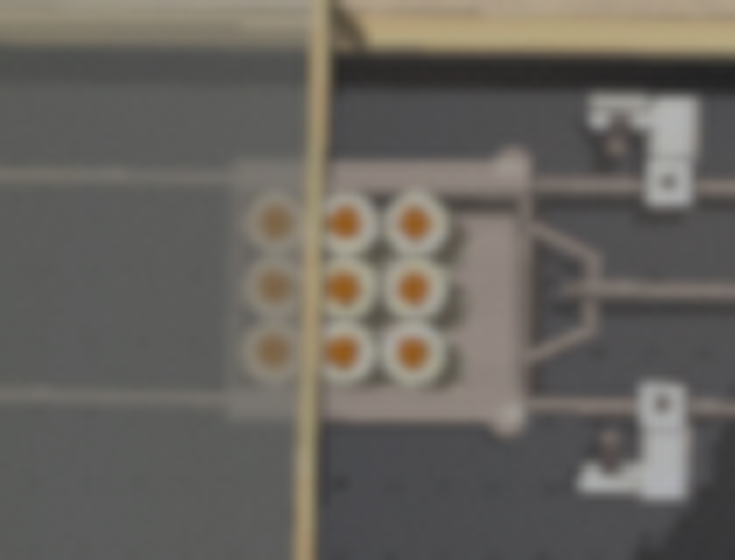

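View pics/s9i.png

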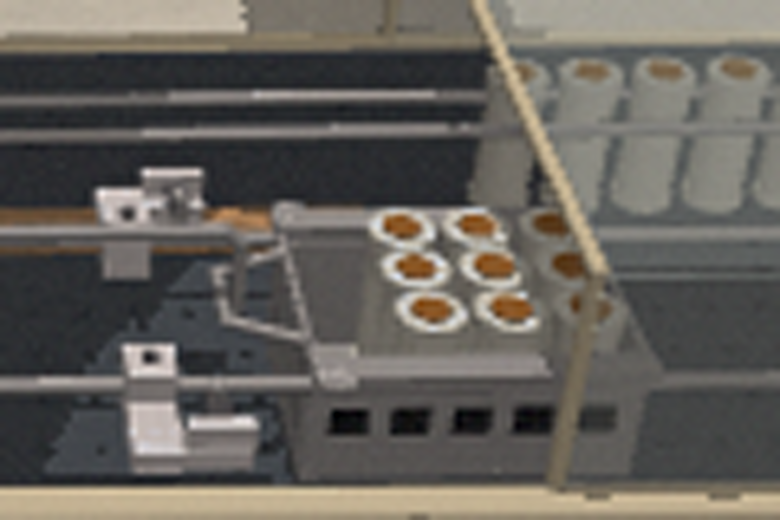

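Call:
drive_tool:
  commands:
    - {"dx": 0, "dy": -3, "dz": 0, "yaw": 0}
    - {"dx": -0.1, "dy": -3, "dz": 0, "yaw": 0}
    - {"dx": -0.1, "dy": -3, "dz": 0, "yaw": 0}
    - {"dx": -0.1, "dy": -3, "dz": 0, "yaw": 0}
    - {"dx": -0.1, "dy": -3, "dz": 0, "yaw": 0}

```text
t: 15.25
eef_pos: [638.0, -179.9, 105.1]
tcp_rot: [3.142, -0.0, 1.547]
ft_force: [-0.1, 1.5, -1.8]
opening: 0.229
```

Call:
drive_tool:
  commands:
    - {"dx": 0, "dy": -2, "dz": 0, "yaw": 0}
    - {"dx": -0.1, "dy": -2, "dz": 0, "yaw": 0}
    - {"dx": 0, "dy": -2, "dz": 0, "yaw": 0}
    - {"dx": -0.1, "dy": -1, "dz": 0, "yaw": 0}
    - {"dx": 0, "dy": -1, "dz": 0, "yaw": 0}

```text
t: 15.67
eef_pos: [637.8, -187.7, 105.2]
tcp_rot: [3.142, -0.0, 1.547]
ft_force: [-0.4, 1.5, -2.1]
opening: 0.231
```

Call:
drive_tool:
  commands:
    - {"dx": 0, "dy": -1, "dz": 0, "yaw": 0}
    - {"dx": 0, "dy": -1, "dz": 0, "yaw": 0}
    - {"dx": -0.1, "dy": -1, "dz": 0, "yaw": 0}
    - {"dx": 0, "dy": -1, "dz": 0, "yaw": 0}

```text
t: 16.0
eef_pos: [637.8, -191.7, 105.2]
tcp_rot: [3.142, 0.0, 1.547]
ft_force: [1.5, 0.6, -2.8]
opening: 0.23
```

Call:
drive_tool:
  commands:
    - {"dx": 0, "dy": -1, "dz": 0, "yaw": 0}
    - {"dx": 0, "dy": -1, "dz": 0, "yaw": 0}
    - {"dx": -0.1, "dy": -1, "dz": 0, "yaw": 0}

```text
t: 16.25
eef_pos: [637.7, -194.7, 105.1]
tcp_rot: [3.142, -0.0, 1.547]
ft_force: [0.3, 2.3, -1.6]
opening: 0.233
```

Now slow, feeling.

Call:
drive_tool:
  commands:
    - {"dx": 0, "dy": -0.8, "dz": 0, "yaw": 0}
    - {"dx": 0, "dy": -0.8, "dz": 0, "yaw": 0}
    - {"dx": 0, "dy": -0.8, "dz": 0, "yaw": 0}

```text
t: 16.5
eef_pos: [637.7, -197.1, 105.1]
tcp_rot: [3.142, -0.0, 1.547]
ft_force: [-0.6, 1.4, -2.6]
opening: 0.231
```

Call:
drive_tool:
  commands:
    - {"dx": 0, "dy": -0.8, "dz": 0, "yaw": 0}
    - {"dx": 0, "dy": -0.8, "dz": 0, "yaw": 0}
    - {"dx": 0, "dy": -0.8, "dz": 0, "yaw": 0}

```text
t: 16.75
eef_pos: [637.7, -199.5, 105.2]
tcp_rot: [3.141, 0.0, 1.547]
ft_force: [0.3, 1.5, -2.3]
opening: 0.23
```

Call:
drive_tool:
  commands:
    - {"dx": 0, "dy": -0.8, "dz": 0, "yaw": 0}
    - {"dx": 0, "dy": -0.8, "dz": 0, "yaw": 0}

```text
t: 16.92
eef_pos: [637.7, -201.0, 105.1]
tcp_rot: [-3.142, -0.0, 1.547]
ft_force: [0.9, 2.4, -2.7]
opening: 0.227
```

Call:
drive_tool:
  commands:
    - {"dx": 0, "dy": -0.8, "dz": 0, "yaw": 0}
    - {"dx": 0, "dy": -0.8, "dz": 0, "yaw": 0}

```text
t: 17.08
eef_pos: [637.5, -201.8, 104.9]
tcp_rot: [-3.141, -0.001, 1.547]
ft_force: [0.6, 8.8, -3.8]
opening: 0.226
```

Call:
drive_tool:
  commands:
    - {"dx": 0, "dy": -0.5, "dz": 0, "yaw": 0}
    - {"dx": 0, "dy": 0, "dz": 0, "yaw": 0}

```text
t: 17.25
eef_pos: [637.4, -201.9, 104.7]
tcp_rot: [-3.141, -0.002, 1.547]
ft_force: [1.2, 8.6, -2.6]
opening: 0.23
```

Call:
drive_tool:
  commands:
    - {"dx": 0, "dy": -0.5, "dz": 0, "yaw": 0}
    - {"dx": 0, "dy": -0.5, "dz": 0, "yaw": 0}

```text
t: 17.42
eef_pos: [637.3, -202.3, 104.6]
tcp_rot: [-3.14, -0.003, 1.547]
ft_force: [1.3, 12.4, -3.5]
opening: 0.235
```

Call:
drive_tool:
  commands:
    - {"dx": 0, "dy": -0.5, "dz": 0, "yaw": 0}
    - {"dx": 0, "dy": -0.5, "dz": 0, "yaw": 0}

```text
t: 17.58
eef_pos: [637.3, -203.1, 104.6]
tcp_rot: [-3.14, -0.003, 1.547]
ft_force: [0.9, 11.2, -3.2]
opening: 0.227
```

Call:
drive_tool:
  commands:
    - {"dx": 0, "dy": -0.5, "dz": 0, "yaw": 0}
    - {"dx": 0, "dy": -0.5, "dz": 0, "yaw": 0}

```text
t: 17.75
eef_pos: [637.4, -204.5, 104.7]
tcp_rot: [-3.14, -0.002, 1.547]
ft_force: [-0.1, 9.0, -3.1]
opening: 0.227
```

Call:
drive_tool:
  commands:
    - {"dx": 0, "dy": -0.5, "dz": 0, "yaw": 0}
    - {"dx": 0, "dy": -0.5, "dz": 0, "yaw": 0}

```text
t: 17.92
eef_pos: [637.5, -205.9, 104.8]
tcp_rot: [-3.141, -0.002, 1.547]
ft_force: [0.4, 6.8, -3.2]
opening: 0.231
```

Call:
drive_tool:
  commands:
    - {"dx": 0, "dy": -0.5, "dz": 0, "yaw": 0}
    - {"dx": 0, "dy": -0.5, "dz": 0, "yaw": 0}

```text
t: 18.08
eef_pos: [637.6, -207.3, 104.9]
tcp_rot: [-3.141, -0.001, 1.547]
ft_force: [0.8, 4.8, -3.3]
opening: 0.229
```

Call:
drive_tool:
  commands:
    - {"dx": 0, "dy": -0.5, "dz": 0, "yaw": 0}
    - {"dx": 0, "dy": -0.5, "dz": 0, "yaw": 0}

```text
t: 18.25
eef_pos: [637.6, -208.6, 105.0]
tcp_rot: [-3.141, -0.001, 1.547]
ft_force: [-0.3, 4.5, -2.6]
opening: 0.23
```

Call:
drive_tool:
  commands:
    - {"dx": 0, "dy": -0.5, "dz": 0, "yaw": 0}
    - {"dx": 0, "dy": -0.5, "dz": 0, "yaw": 0}

```text
t: 18.42
eef_pos: [637.7, -210.1, 105.1]
tcp_rot: [3.142, 0.0, 1.547]
ft_force: [0.7, 2.5, -2.1]
opening: 0.228
```

Call:
drive_tool:
  commands:
    - {"dx": 0, "dy": -0.5, "dz": 0, "yaw": 0}
    - {"dx": 0, "dy": -0.5, "dz": 0, "yaw": 0}

```text
t: 18.58
eef_pos: [637.7, -211.5, 105.3]
tcp_rot: [3.141, 0.0, 1.547]
ft_force: [-0.5, 0.5, -0.5]
opening: 0.229
```

Call:
drive_tool:
  commands:
    - {"dx": 0, "dy": -0.5, "dz": 0, "yaw": 0}
    - {"dx": 0, "dy": -0.5, "dz": 0, "yaw": 0}

```text
t: 18.75
eef_pos: [637.7, -212.6, 105.2]
tcp_rot: [3.141, 0.001, 1.547]
ft_force: [0.2, 0.2, -2.5]
opening: 0.232
```

Call:
drive_tool:
  commands:
    - {"dx": 0, "dy": -0.5, "dz": 0, "yaw": 0}
    - {"dx": 0, "dy": 0, "dz": 0, "yaw": 0}

```text
t: 18.92
eef_pos: [637.7, -213.0, 105.2]
tcp_rot: [3.141, 0.0, 1.547]
ft_force: [0.0, 0.3, -2.0]
opening: 0.231
```

Call:
drive_tool:
  commands:
    - {"dx": 0, "dy": -0.5, "dz": 0, "yaw": 0}
    - {"dx": 0, "dy": 0, "dz": 0, "yaw": 0}

```text
t: 19.08
eef_pos: [637.7, -213.3, 105.2]
tcp_rot: [3.141, 0.0, 1.547]
ft_force: [-0.5, 0.0, -2.5]
opening: 0.228
```

```bash
cat > look.py <<'E'
from h import *
import sys
k=sys.argv[1]
s=env.state();print(s['t'],s['eef_pos'],np.degrees(s['tcp_rot']),s['ft_force'],s['moment'],s['opening'])
for n in ["top","scene"]: save(n,n[0]+k)
im=cv2.imread(f"pics/t{k}.png")[135:215,140:245];cv2.imwrite(f"pics/t{k}i.png",cv2.resize(im,None,fx=7,fy=7,interpolation=cv2.INTER_CUBIC))
im=cv2.imread(f"pics/s{k}.png")[170:240,270:375];cv2.imwrite(f"pics/s{k}i.png",cv2.resize(im,None,fx=7,fy=7,interpolation=cv2.INTER_CUBIC))
E
python3 look.py 10
```

```text
19.0833 [ 637.70012333 -213.26712859  105.18499309] [1.79989838e+02 7.93006113e-03 8.86220565e+01] [-0.54307445  0.01539038 -2.4544783 ] [-0.1629268   0.0694679   0.01361506] 0.22784190231902857
```

View pics/t10i.png

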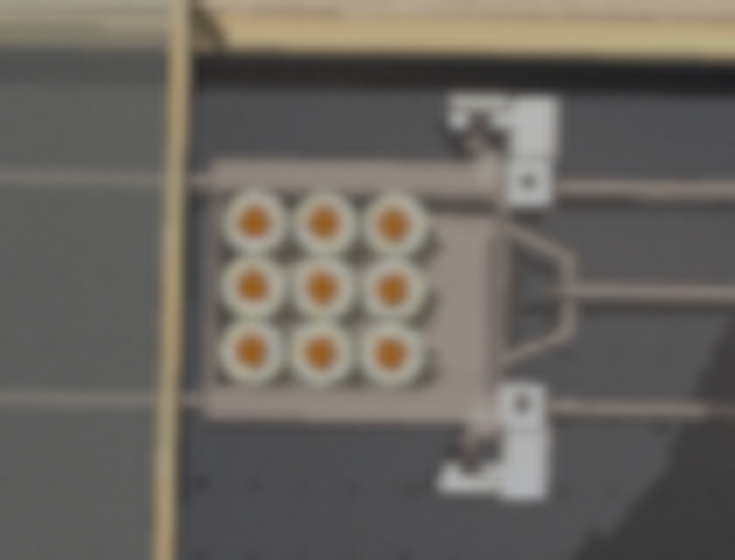

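View pics/s10i.png

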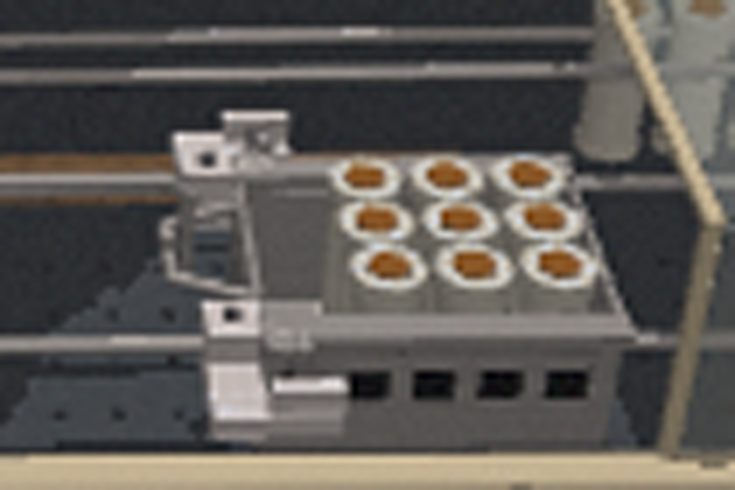

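Call:
drive_tool:
  commands:
    - {"dx": 0, "dy": -0.5, "dz": 0, "yaw": 0}
    - {"dx": 0, "dy": 0, "dz": 0, "yaw": 0}

```text
t: 19.35
eef_pos: [637.7, -213.5, 105.1]
tcp_rot: [-3.142, -0.0, 1.547]
ft_force: [0.3, 0.5, -1.3]
opening: 0.231
```

Call:
drive_tool:
  commands:
    - {"dx": 0, "dy": -0.5, "dz": 0, "yaw": 0}
    - {"dx": 0, "dy": 0, "dz": 0, "yaw": 0}

```text
t: 19.52
eef_pos: [637.6, -213.8, 105.1]
tcp_rot: [-3.141, -0.001, 1.547]
ft_force: [0.7, 2.5, -2.4]
opening: 0.23
```

Call:
drive_tool:
  commands:
    - {"dx": 0, "dy": -0.5, "dz": 0, "yaw": 0}
    - {"dx": 0, "dy": 0, "dz": 0, "yaw": 0}

```text
t: 19.68
eef_pos: [637.6, -214.0, 104.9]
tcp_rot: [-3.141, -0.001, 1.547]
ft_force: [-0.2, 4.1, -1.8]
opening: 0.226
```

Call:
drive_tool:
  commands:
    - {"dx": 0, "dy": -0.5, "dz": 0, "yaw": 0}
    - {"dx": 0, "dy": 0, "dz": 0, "yaw": 0}

```text
t: 19.85
eef_pos: [637.5, -214.1, 104.8]
tcp_rot: [-3.141, -0.002, 1.547]
ft_force: [-0.6, 6.4, -2.7]
opening: 0.226
```

Call:
drive_tool:
  commands:
    - {"dx": 0, "dy": -0.5, "dz": 0, "yaw": 0}
    - {"dx": 0, "dy": 0, "dz": 0, "yaw": 0}

```text
t: 20.02
eef_pos: [637.4, -214.2, 104.7]
tcp_rot: [-3.14, -0.002, 1.547]
ft_force: [1.1, 9.7, -4.0]
opening: 0.234
```

Call:
drive_tool:
  commands:
    - {"dx": 0, "dy": -0.5, "dz": 0, "yaw": 0}
    - {"dx": 0, "dy": 0, "dz": 0, "yaw": 0}

```text
t: 20.18
eef_pos: [637.4, -214.3, 104.6]
tcp_rot: [-3.14, -0.003, 1.547]
ft_force: [0.6, 10.4, -4.3]
opening: 0.227
```

Call:
drive_tool:
  commands:
    - {"dx": 0, "dy": 2, "dz": 0, "yaw": 0}
    - {"dx": 0, "dy": 2, "dz": 0, "yaw": 0}
    - {"dx": 0, "dy": 2, "dz": 0, "yaw": 0}
    - {"dx": 0, "dy": 2, "dz": 0, "yaw": 0}
    - {"dx": 0, "dy": 0, "dz": 0, "yaw": 0}

```text
t: 20.6
eef_pos: [637.7, -207.9, 105.2]
tcp_rot: [3.141, 0.0, 1.547]
ft_force: [-0.7, -0.1, -0.7]
opening: 0.228
```

```bash
python3 look.py 11
```

```text
20.6 [ 637.69451146 -207.94349244  105.24142766] [1.79990070e+02 1.07937324e-02 8.86359256e+01] [-0.74646958 -0.10003946 -0.72071062] [-0.13353411  0.07624257  0.027929  ] 0.2279049306414988
```

View pics/t11i.png

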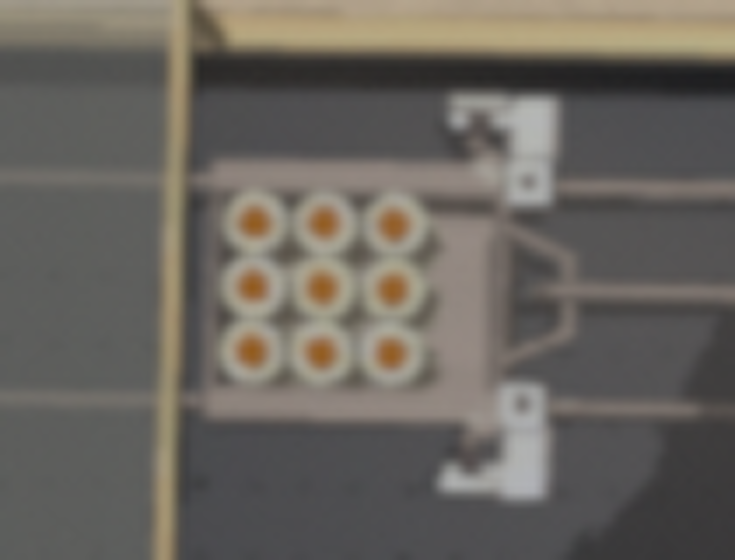

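View pics/s11i.png

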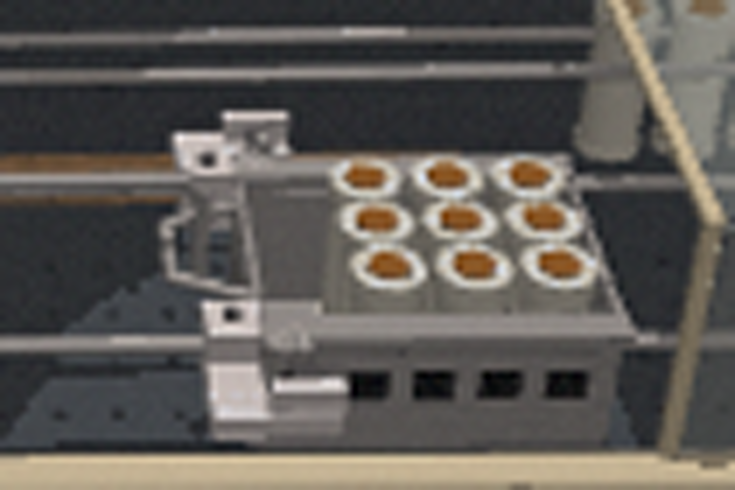

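Call:
drive_tool:
  commands:
    - {"dx": 0, "dy": 0, "dz": 5, "yaw": 0}
    - {"dx": 0, "dy": 0, "dz": 10, "yaw": 0}
    - {"dx": 0, "dy": 0, "dz": 15, "yaw": 0}
    - {"dx": 0, "dy": 0, "dz": 15, "yaw": 0}
    - {"dx": 0, "dy": 0, "dz": 12, "yaw": 0}

```text
t: 21.12
eef_pos: [638.0, -208.4, 164.3]
tcp_rot: [3.14, 0.001, 1.547]
ft_force: [-0.2, 0.0, -2.1]
opening: 0.23
```

Call:
drive_tool:
  commands:
    - {"dx": -10, "dy": -9, "dz": 0, "yaw": -5}
    - {"dx": -15, "dy": -9, "dz": 0, "yaw": -7}
    - {"dx": -15, "dy": -9, "dz": 0, "yaw": -7}
    - {"dx": -15, "dy": -9, "dz": 0, "yaw": -7}
    - {"dx": -15, "dy": -9, "dz": 0, "yaw": -7}

```text
t: 21.53
eef_pos: [567.0, -253.5, 163.0]
tcp_rot: [3.141, -0.0, 0.965]
ft_force: [-0.6, 0.1, -2.2]
opening: 0.226
```

Call:
drive_tool:
  commands:
    - {"dx": -15, "dy": -9, "dz": 0, "yaw": -7}
    - {"dx": -15, "dy": -9, "dz": 0, "yaw": -7}
    - {"dx": -15, "dy": -9, "dz": 0, "yaw": -7}
    - {"dx": -15, "dy": -9, "dz": 0, "yaw": -7}
    - {"dx": -15, "dy": -9, "dz": 0, "yaw": -7}

```text
t: 21.95
eef_pos: [492.0, -298.6, 163.0]
tcp_rot: [3.141, -0.0, 0.354]
ft_force: [0.1, 0.3, -2.7]
opening: 0.23
```

Call:
drive_tool:
  commands:
    - {"dx": -15, "dy": -8, "dz": 0, "yaw": -7}
    - {"dx": -15, "dy": -8, "dz": 0, "yaw": -7}
    - {"dx": -15, "dy": -8, "dz": 0, "yaw": -7}
    - {"dx": -15, "dy": -8, "dz": 0, "yaw": -7}
    - {"dx": 0, "dy": 0, "dz": 0, "yaw": 0}

```text
t: 22.37
eef_pos: [430.9, -331.2, 163.0]
tcp_rot: [3.141, -0.0, -0.137]
ft_force: [0.8, 0.5, -1.2]
opening: 0.23
```

Call:
drive_tool:
  commands:
    - {"dx": -7, "dy": -4, "dz": 0, "yaw": 0}
    - {"dx": 0, "dy": 0, "dz": 0, "yaw": 0}
    - {"dx": 0, "dy": 0, "dz": 0, "yaw": 0}

```text
t: 22.62
eef_pos: [425.9, -334.1, 162.5]
tcp_rot: [3.141, -0.0, -0.127]
ft_force: [0.4, 0.9, -2.9]
opening: 0.232
```

```bash
python3 - <<'E'
from h import *
import pickle
s=env.state();print(s['t'],s['eef_pos'],np.degrees(s['tcp_rot']),s['ft_force'],s['moment'],s['opening'])
save("wrist","w12");pickle.dump(K("wrist"),open("w12.pkl","wb"))
im=cv2.imread("pics/w12.png");cv2.imwrite("pics/w12z.png",cv2.resize(im,None,fx=1.56,fy=1.56,interpolation=cv2.INTER_CUBIC))
E
```

```text
22.6167 [ 425.9189177  -334.13448467  162.45905938] [ 1.79983110e+02 -2.18264364e-02 -7.26381486e+00] [ 0.40005117  0.9195744  -2.85469417] [-0.01161466  0.21066896  0.03241107] 0.23214144525037392
```

View pics/w12z.png

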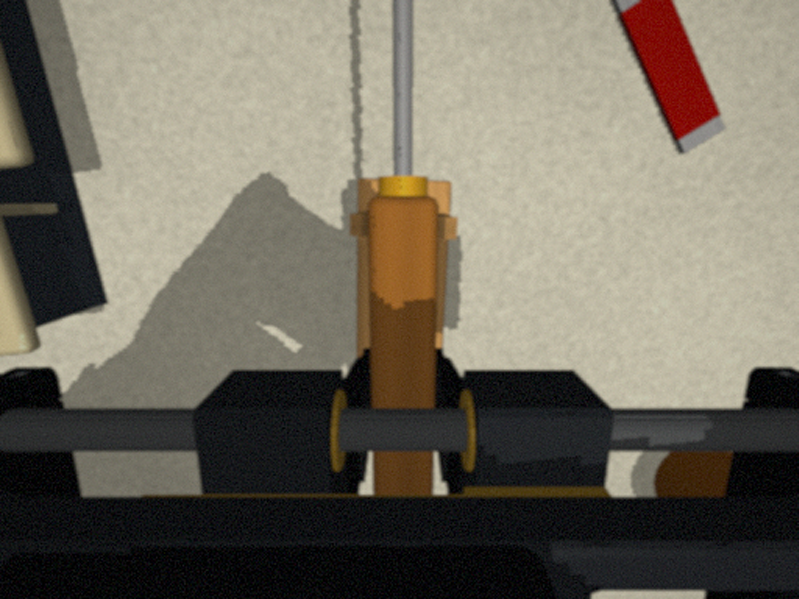

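Call:
drive_tool:
  commands:
    - {"dx": -0.9, "dy": 1, "dz": -20, "yaw": -1.7}
    - {"dx": 0, "dy": 0, "dz": -30, "yaw": 0}
    - {"dx": 0, "dy": 0, "dz": -20, "yaw": 0}
    - {"dx": 0, "dy": 0, "dz": -8, "yaw": 0}
    - {"dx": 0, "dy": 0, "dz": 0, "yaw": 0}

```text
t: 23.08
eef_pos: [424.7, -332.4, 82.6]
tcp_rot: [-3.14, 0.003, -0.157]
ft_force: [0.7, 0.0, -2.1]
opening: 0.229
```

Call:
drive_tool:
  commands:
    - {"dx": 0, "dy": 0, "dz": 0, "yaw": 0}

```text
t: 23.17
eef_pos: [425.3, -333.2, 84.6]
tcp_rot: [3.141, -0.0, -0.157]
ft_force: [-0.2, -0.6, -2.5]
opening: 0.227
```

```bash
python3 - <<'E'
from h import *
s=env.state();print(s['t'],s['eef_pos'],np.degrees(s['tcp_rot']),s['ft_force'],s['moment'],s['opening'])
save("wrist","w13")
im=cv2.imread("pics/w13.png");cv2.imwrite("pics/w13z.png",cv2.resize(im,None,fx=1.56,fy=1.56,interpolation=cv2.INTER_CUBIC))
E
```

```text
23.1667 [ 425.30661867 -333.15865493   84.56957141] [ 1.79992927e+02 -5.03495723e-03 -9.02189986e+00] [-0.15796961 -0.58995005 -2.49944921] [-0.02254519  0.22276252  0.06146703] 0.22745275147536587
```

View pics/w13z.png

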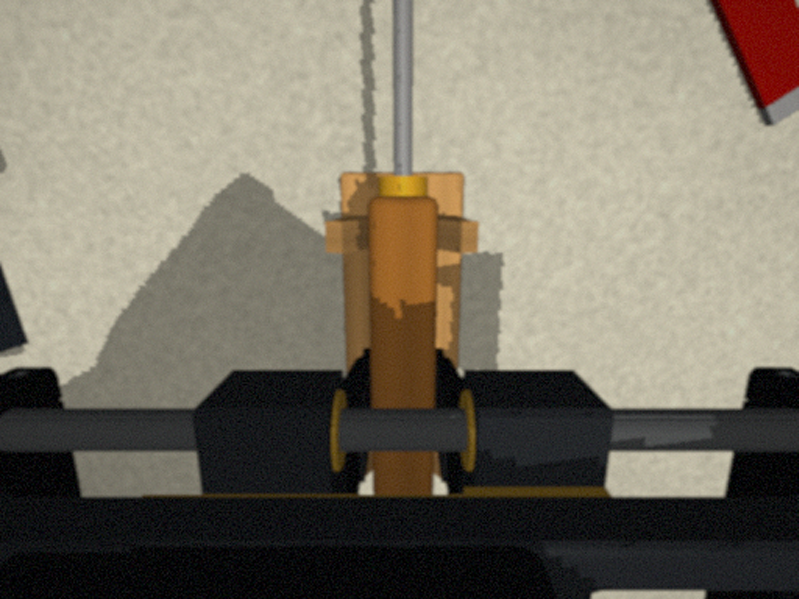

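Centred in the uprights (325–477, centre 401; handle centre 403). Lowering.

Call:
drive_tool:
  commands:
    - {"dx": 0, "dy": 0, "dz": -12, "yaw": 0}
    - {"dx": 0, "dy": 0, "dz": -12, "yaw": 0}
    - {"dx": 0, "dy": 0, "dz": -10, "yaw": 0}
    - {"dx": 0, "dy": 0, "dz": -6, "yaw": 0}
    - {"dx": 0, "dy": 0, "dz": 0, "yaw": 0}

```text
t: 23.63
eef_pos: [424.7, -333.0, 43.7]
tcp_rot: [-3.141, 0.001, -0.158]
ft_force: [-0.1, 0.4, -1.8]
opening: 0.23
```

Call:
drive_tool:
  commands:
    - {"dx": 0, "dy": 0, "dz": -2, "yaw": 0}
    - {"dx": 0, "dy": 0, "dz": -2, "yaw": 0}
    - {"dx": 0, "dy": 0, "dz": -1.5, "yaw": 0}
    - {"dx": 0, "dy": 0, "dz": 0, "yaw": 0}

```text
t: 23.97
eef_pos: [424.8, -333.2, 38.7]
tcp_rot: [3.141, -0.0, -0.158]
ft_force: [-0.7, -0.3, -1.8]
opening: 0.229
```

Call:
drive_tool:
  commands:
    - {"dx": 0, "dy": 0, "dz": -0.6, "yaw": 0}
    - {"dx": 0, "dy": 0, "dz": 0, "yaw": 0}
    - {"dx": 0, "dy": 0, "dz": 0, "yaw": 0}

```text
t: 24.22
eef_pos: [424.8, -333.2, 38.2]
tcp_rot: [3.141, -0.0, -0.158]
ft_force: [-0.1, 0.2, -1.8]
opening: 0.232
```

Call:
drive_tool:
  commands:
    - {"dx": 0, "dy": 0, "dz": 0, "yaw": 0}
    - {"dx": 0, "dy": 0, "dz": 0, "yaw": 0}
    - {"dx": 0, "dy": 0, "dz": 0, "yaw": 0}
    - {"dx": 0, "dy": 0, "dz": 0, "yaw": 0}
    - {"dx": 0, "dy": 0, "dz": 0, "yaw": 0}
  grip: 1

```text
t: 24.63
eef_pos: [424.8, -333.1, 38.1]
tcp_rot: [3.141, -0.0, -0.158]
ft_force: [0.4, -0.1, 0.0]
opening: 0.524
```

Call:
drive_tool:
  commands:
    - {"dx": 0, "dy": 0, "dz": 0, "yaw": 0}
    - {"dx": 0, "dy": 0, "dz": 0, "yaw": 0}
    - {"dx": 0, "dy": 0, "dz": 0, "yaw": 0}
    - {"dx": 0, "dy": 0, "dz": 0, "yaw": 0}
    - {"dx": 0, "dy": 0, "dz": 0, "yaw": 0}

```text
t: 25.05
eef_pos: [424.8, -333.1, 38.0]
tcp_rot: [3.142, 0.0, -0.158]
ft_force: [0.4, -0.1, -0.1]
opening: 0.871
```

```bash
python3 - <<'E'
from h import *
s=env.state();print(s['t'],s['eef_pos'],np.degrees(s['tcp_rot']),s['ft_force'],s['moment'],s['opening'])
save("wrist","w14")
im=cv2.imread("pics/w14.png");cv2.imwrite("pics/w14z.png",cv2.resize(im,None,fx=1.56,fy=1.56,interpolation=cv2.INTER_CUBIC))
E
```

```text
25.05 [ 424.76354977 -333.10472962   38.03898715] [ 1.79996522e+02  2.85861788e-03 -9.07409844e+00] [ 0.40549307 -0.14287671 -0.08585815] [-0.08023404  0.1431569  -0.03178881] 0.8705868547852148
```

View pics/w14z.png

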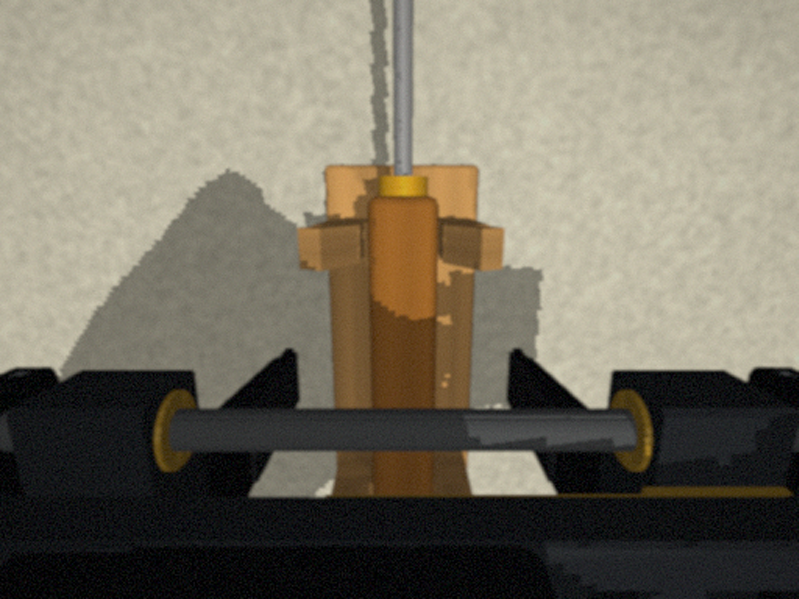

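Hook seated as it was. Fingers clear; raising the arm straight up.

Call:
drive_tool:
  commands:
    - {"dx": 0, "dy": 0, "dz": 5, "yaw": 0}
    - {"dx": 0, "dy": 0, "dz": 15, "yaw": 0}
    - {"dx": 0, "dy": 0, "dz": 30, "yaw": 0}
    - {"dx": 0, "dy": 0, "dz": 40, "yaw": 0}
    - {"dx": 0, "dy": 0, "dz": 40, "yaw": 0}

```text
t: 25.52
eef_pos: [424.3, -332.7, 169.5]
tcp_rot: [-3.141, 0.001, -0.158]
ft_force: [0.2, -0.5, 0.4]
opening: 0.998
```

Call:
drive_tool:
  commands:
    - {"dx": -10, "dy": 0, "dz": 40, "yaw": 0}
    - {"dx": -10, "dy": 0, "dz": 40, "yaw": 0}
    - {"dx": 0, "dy": 0, "dz": 20, "yaw": 0}
    - {"dx": 0, "dy": 0, "dz": 0, "yaw": 0}
    - {"dx": 0, "dy": 0, "dz": 0, "yaw": 0}

```text
t: 25.93
eef_pos: [404.8, -333.1, 269.2]
tcp_rot: [3.14, -0.002, -0.159]
ft_force: [-0.2, -0.1, -1.2]
opening: 0.999
```

```bash
python3 look.py 15; python3 - <<'E'
from h import *
for q in ["jar","spare_cage","scraper"]: print(q,env.place_of(q,"top")[:1])
for q in ["catch_l","catch_r"]:print(q,env.place_of(q,"top")[:1] if 0 else "")
im=cv2.imread("pics/s15.png")[120:300,40:440];cv2.imwrite("pics/s15w.png",cv2.resize(im,None,fx=2,fy=2,interpolation=cv2.INTER_CUBIC))
E
```

```text
25.9333 [ 404.75110535 -333.14607436  269.23505112] [ 1.79907095e+02 -1.15287271e-01 -9.08250256e+00] [-0.23565061 -0.11836441 -1.15020377] [-0.01681528  0.16879956  0.03716235] 0.9987693180147141
jar [{'pixel': [309.4, 159.8], 'conf': 0.94}]
spare_cage [{'pixel': [325.5, 157.5], 'conf': 0.58}]
scraper [{'pixel': [392.9, 196.1], 'conf': 0.69}]
catch_l 
catch_r
```

View pics/t15i.png

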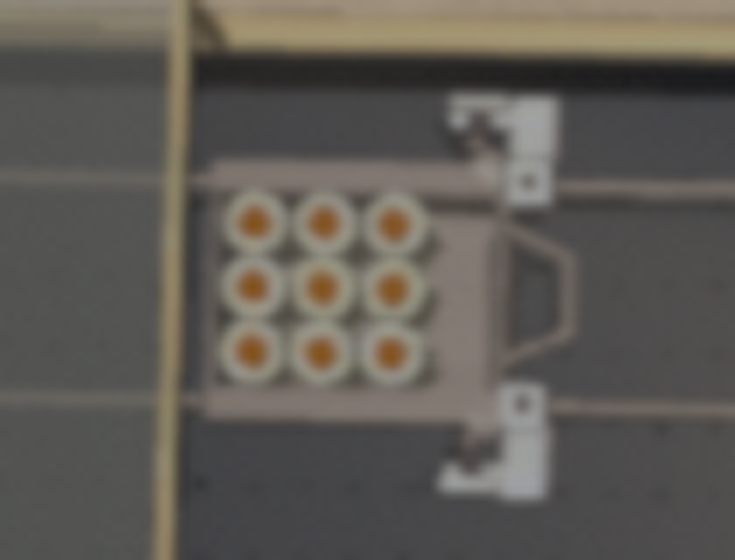

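View pics/s15w.png

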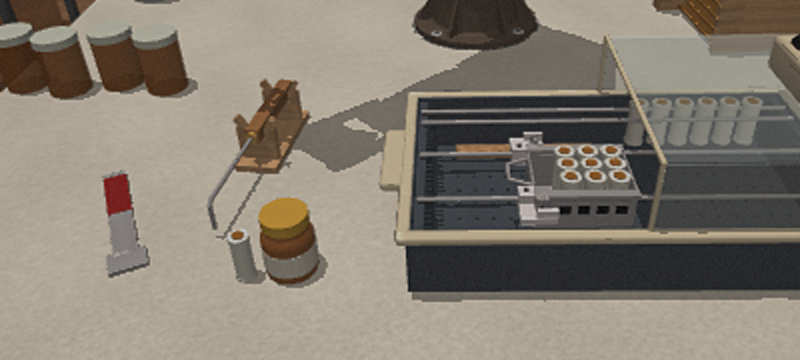

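Call:
drive_tool:
  commands:
    - {"dx": 15, "dy": 33, "dz": 0, "yaw": 0}
    - {"dx": 15, "dy": 33, "dz": 0, "yaw": 0}
    - {"dx": 15, "dy": 33, "dz": 0, "yaw": 0}
    - {"dx": 15, "dy": 33, "dz": 0, "yaw": 0}
    - {"dx": 15, "dy": 33, "dz": 0, "yaw": 0}

```text
t: 26.6
eef_pos: [480.1, -166.4, 267.2]
tcp_rot: [-3.141, 0.001, -0.159]
ft_force: [0.2, -1.3, 0.1]
opening: 0.999
```

Call:
drive_tool:
  commands:
    - {"dx": 15, "dy": 33, "dz": 0, "yaw": 0}
    - {"dx": 15, "dy": 33, "dz": 0, "yaw": 0}
    - {"dx": 15, "dy": 33, "dz": 0, "yaw": 0}
    - {"dx": 15, "dy": 33, "dz": 0, "yaw": 0}
    - {"dx": 15, "dy": 33, "dz": 0, "yaw": 0}

```text
t: 27.02
eef_pos: [555.1, -1.2, 267.1]
tcp_rot: [3.141, 0.002, -0.158]
ft_force: [0.3, -0.8, 0.1]
opening: 1.002
```

Call:
drive_tool:
  commands:
    - {"dx": 0, "dy": 25, "dz": 0, "yaw": 0}
    - {"dx": 0, "dy": 0, "dz": -15, "yaw": 0}
    - {"dx": 0, "dy": 0, "dz": 0, "yaw": 0}
    - {"dx": 0, "dy": 0, "dz": 0, "yaw": 0}

```text
t: 27.35
eef_pos: [554.4, 22.0, 252.0]
tcp_rot: [3.141, 0.003, -0.158]
ft_force: [0.0, -0.0, 0.2]
opening: 1.002
```

```bash
python3 - <<'E'
from h import *
s=env.state();print(s['t'],s['eef_pos'])
save("wrist","w16")
im=cv2.imread("pics/w16.png");cv2.imwrite("pics/w16z.png",cv2.resize(im,None,fx=1.56,fy=1.56,interpolation=cv2.INTER_CUBIC))
E
```

```text
27.35 [554.42189386  22.0096595  251.96889443]
```

View pics/w16z.png

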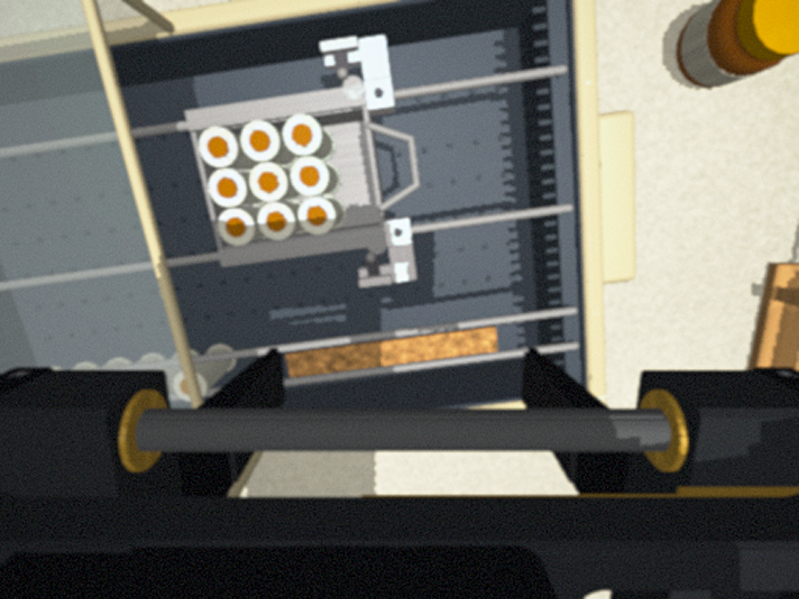

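```bash
python3 - <<'E'
import cv2
im=cv2.imread("pics/w16.png")[15:195,190:280];cv2.imwrite("pics/w16c.png",cv2.resize(im,None,fx=3.3,fy=3.3,interpolation=cv2.INTER_CUBIC))
E
```

```text
(no output)
```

View pics/w16c.png

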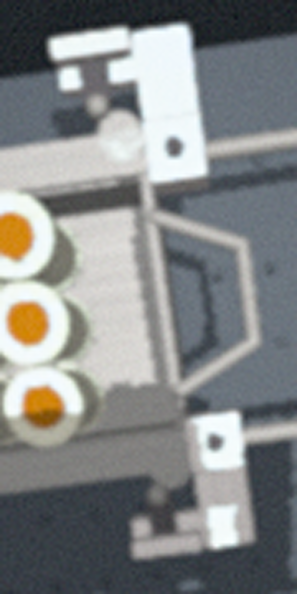

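Both round noses (around (97,103) and (157,492) in the crop) sit behind their ears on the far side, and both ears touch the clamps.

```bash
python3 -c "
from cell import env
print(env.job_done())"
```

```text
the job is handed in; nothing more can be done
None
```

The basket is home against the stop with both catches snapped in, and the hook is back in its rest. I handed the job in at about 27.4 s of the 61 s allowed.

- **Draw:** the drag was about 2 N. The ears met the catches at TCP y ≈ -201 mm and the force peaked at 12.4 N. It then fell to zero and the basket came up against a stiff stop about 12.5 mm further on. I pulled to 10.4 N there to be sure it was seated. No reading between steps came near 20 N.
- **Catches:** the last wrist picture shows both ears against the clamps with the catch noses behind them. The basket did not move when I backed the hook out.
- **Hook:** it went back at the same pose as it was picked up, within about 0.3 mm and 0.1°. The handle had not slipped in the grip.
- **Bench and cover:** the jar, spare cage and scraper are where they were, within the detector's scatter. I saw no force reading that suggested a touch on the cover, and the gripper stayed clear of the basket.
- **Disagreement:** positions from the top camera were about 5 mm off the wrist camera's along the incubator's length. I placed the hook behind the bow by its position relative to the wire instead.

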